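# Seat the skate plate in the bench cradle

### The arm

A 6-joint arm with a two-finger parallel gripper is mounted at the origin on the work surface. World frame = base frame: x ahead of the robot, y to its left, z up, the work surface at z = 0. Lengths are in mm, angles in rad, forces in N, time in s.
With the tool pointing down it reaches from about 325 to 850 mm from the base axis. Payload 4.4 kg.
Tool frame: the origin (TCP) lies at the very end of the fingers, on their centre line; the grasp point (between the pads) lies 19 mm behind it; z points along the fingers, y is the line along which they close (so a half turn about z gives the same grasp; the last joint's range is limited). The gripper opens to 94 mm and grips with 3 to 60 N. Pads are 16 mm wide; open, the fingers measure 119 mm over their backs; the gripper's body (75 mm by 177 mm) begins 78 mm behind the grasp point.
Start: joints at [1.101, 0.207, 1.542, -0, 1.393, -0.15], TCP at [180.776, 545.845, 205.447] pointing down, gripper open.
Joint ranges: [-2.73, 2.73], [-0.86, 2.22], [0.23, 2.46], [-1.11, 4.25], [0.08, 2.63], [-2.82, 2.82]. Speed limits (rad/s): [2.79, 2.79, 3.14, 3.14, 3.14, 3.14].

### API

Orientations are given as [roll, pitch, yaw] about the fixed x, y, z axes, in that order (R = Rz(yaw) Ry(pitch) Rx(roll)).
In Python, from workcell import sensors, eyes, env gives the robot as it stands. The module is installed in compiled form; this text tells all that it offers.
- The arm moves only by the tool drive_tool, never from a script. Its argument "deltas" is a list of rows, each an object of numbers: "x", "y", "z": the shift along the tool's x, y, z normalised to -1 to 1, where 1 is 150 mm; "ax", "ay", "az": the turn, a rotation vector about the tool's x, y, z normalised to -1 to 1, where 1 is 2 pi rad. In form: [{"x": .., "y": .., "z": .., "ax": .., "ay": .., "az": ..}, ...]. A call has 1 to 10 rows; each row is the pose to reach, as a shift and turn from the pose commanded when the call began, along the tool's axes at that moment, turning the shorter way round; what a row does not reach only later rows make up. A row lasts 1/10 s, in which the tool goes at most 50 mm and 8.59 degrees, less where a joint would pass 70% of its speed; a pose out of reach is approached as far as the arm can. A call with a number of a shift or a turn outside -1 to 1 is refused whole. A call with a gripper value outside its range is refused whole. "jaw" is the closure, from 0 (fully open) to 1 (shut), set as the call begins (left out, the last holds). The fingers move at their own pace and stop on an object; "newtons" is the grip in N (left out, the last holds). Time passes only in rows, so rows that repeat a pose let the fingers close. It gives the time, the measured TCP pose, the force, the opening and the grip force at its end, in the units of the state.
- sensors.get_obs(): the state, without advancing time (a new reading comes with each control period).
- eyes.camera(name): name is "side" or "top"; returns the picture (480x640x3 uint8, red, green, blue); there is no depth.
- eyes.get_calibration(name): a dict with "intrinsics" (3x3 intrinsics, pixels), "k1" (the pictures are not rectified: a ray, as slopes to the right and down, at radius r is drawn at 1 + k1 r^2 times it, then the intrinsics apply), "T" (4x4, takes a point from camera to world coordinates). Camera axes: x right, y up, looking along -z (the intrinsics and any distortion apply to the point x, -y, -z); pixel columns grow to the right and rows downward; lengths in mm; the calibration is good to about 2 mm. A picture is of the moment at which its call begins. get_calibration takes no time and is no camera call.
- env.job_done(): hands the job in; it is judged then, once.
The state is a dict: "time_s": time; "joint_pos": joint angles; "qd": joint speeds; "joint_torque": joint torques, N m; "tcp_pos": TCP position; "orientation": TCP orientation; "wrist_force": force on the tool from outside, world axes, zero at the start; "torque": the same for the moment, N m; "width": finger opening in mm; "finger_force": force on a finger pad.
Only numpy, scipy, OpenCV 4.12 (cv2) and the standard library are available. Lean on these libraries where they do the work, as an engineer would, in place of code of your own. Each camera call takes 0.05 s, during which the arm holds its last target. There are 200 camera calls.

### The job

Take the worn orange cushion out of the plate cradle and put it in the scrap tin, so that the aluminium skate plate can be seated in the cradle, boss side up: tuck its round toe home under the hood, then press the heel down until the sprung catch has snapped over it and the plate lies flat on its rests. Press firmly but do not ram it, and leave the wrench, the blue capsule and the two loose brass adapters where they stand.

Things in the scene. Friction and masses are not known exactly. Their poses are not given: they have to be found in the camera images.
- plate: Bare aluminium skate plate, loose, 0.32 kg, 236 long, flat boot face down, bosses up. Origin: centre of underside; x to the round toe, z up. Flanges 6 thick: toe 70 wide from x=30 to 83, then a half-disc of radius 35 about x=83 (tip x=118); heel 60 wide, x=-38 to -118. Grip it by the waist: solid spine 34 wide, 22 tall, x=-38 to 32, at the centre of mass.
- plate_toe (a point): Tip of the plate's round toe, on its underside (plate x=118, y=0, z=0).
- plate_heel (a point): Middle of the plate's heel edge, on its upper face (plate x=-118, y=0, z=6). The heel flange is bare, free to press on, from there to plate x=-83. Round bosses stand on the plate's centre line at x=44 and -50 (24 across, top z=32), x=72 (20 across, top 24) and -72 (20 across, top 20).
- cradle: Plate cradle: bolted rail 380 x 64 x 6, on it a nest plate with all the rest, which slides along the rail and is now locked somewhere within 12 mm either way of the middle; where is not reported: feel (or look) for it. Origin on the rail's underside, x to the hood, z up. Below, nest x counts from the nest's own middle, = cradle x less that offset; z as the cradle's.
- rail_mid (a point): On the rail at cradle (0, 0, 6). Nest plate: 100 wide, nest x=-172 to 148, top z=14, with rests, tops z=20, at nest x=50 to 110 and -105 to -55. Seated, the plate's origin is at nest (0, 0, 20), x axes alike, toe under the hood. It goes in leaning about 0.16 rad, heel high, so that the heel clears the catch, and on towards the hood until its toe stops.
- rail_toe_end (a point): Rail end behind the hood (cradle x=178, z=6). Blue hood: nest x=104 to 151, 84 wide, top z=43; its mouth faces the catch, underside flared: z=36 at the mouth (x=104), 30.5 at x=122. Beneath it two walls (z=14 to 40, from nest x=94, y=39 inwards) form a 90-degree V that stops and centres the round toe, tip at nest x=118.
- rail_heel_end (a point): Rail end behind the catch (cradle x=-202, z=6). Steel catch 26 wide: nose edge at nest x=-112, z=29.5; its ramp faces the hood and climbs 70 degrees steep to x=-120, z=51; block face below at x=-121. Blue housing nest x=-170 to -144, top z=44; red knob to x=-187. Heel guides at nest x=-101 to -79, inner faces y=33 and -33, flared above z=30, top z=40.
- catch (a joint): Sprung sliding catch at the heel end. 0 = shut; grows (m) as it is pushed away from the hood, at most 0.012. Spring 6.6 N shut, 9.9 N at 6 mm. With its toe home, the plate's heel rests on the catch's ramp , leaning 0.07 to 0.11 rad; 5 to 14 N down on the heel pushes the catch back 6 mm, then it snaps home over the heel flange, its nose 1.5 above it. Shut also when empty.
- cushion: Worn orange urethane truck cushion, loose, 14 g: a barrel 25 across its middle, 21 across its ends, 18 high, standing on the nest plate (z=14) between the cradle's rests. Origin: centre of its underside.
- tin: Open dark steel scrap tin, fixed, 110 x 110 outside, 60 high, walls and floor 3; two old cushions sit in two of its corners. Origin: centre of its underside.
- wrench: Grey steel combination wrench, 160 long, lying on the mat; leave alone. x along its length.
- capsule: Blue plastic cleaning capsule standing on the mat, 62 across, 92 high; leave alone. Origin: centre of its underside.
- adapter_a: Stepped brass press adapter standing on the mat, 26 across, 38 high; leave alone. Origin: centre of its underside.
- adapter_b: Another brass press adapter, same size; leave alone. Origin: centre of its underside.
- press: Dark green cast-iron hand press, fixed, base 250 x 120 x 34, head and ram up to 400 high; its steel lever rises on the side of the work, towards the robot, to about 520. Keep clear. Origin: centre of the base's underside; front to -x.

How it is judged:
By the outcome, as a careful person would: the job done as asked, in the order asked, and still so for the second after the job is handed in, with the robot touching nothing.
It also fails if it takes over 53 s, if anything falls off the work surface, if the arm or the gripper's body presses on something with over 40 N, if the wrist force passes 120 N, or if a joint passes its speed limit or range.

## Working session

There is one attempt and no reset: what is moved stays moved. The work goes in short steps, Python scripts to look and compute and a tool call to move; the robot and the scene stay as the last step left them, time stands still between calls to the robot, and variables do not carry over. Pictures are saved under pics/ and viewed, at most 10 in all, crops included, and the job is handed in when it is done.

Besides the shell and the picture viewer there is one more tool, called after "Call:" as a command line: name --argument value ..., lists and objects as JSON in quotes. drive_tool: Moves the arm, as the interface text tells. Its arguments: {"type":"object","properties":{"deltas":{"type":"array","items":{"type":"object","properties":{"x":{"type":"number"},"y":{"type":"number"},"z":{"type":"number"},"ax":{"type":"number"},"ay":{"type":"number"},"az":{"type":"number"}}}},"jaw":{"type":"number"},"newtons":{"type":"number"}},"required":["deltas"]}

```bash
mkdir -p pics
python3 - <<'E'
from workcell import sensors, eyes
import cv2, numpy as np
for n in ("top","side"):
    im=eyes.camera(n); cv2.imwrite(f"pics/{n}0.png",im[...,::-1]); c=eyes.get_calibration(n)
    print(n,np.round(c["intrinsics"],1).tolist(),c["k1"],np.round(c["T"],3).tolist())
print(sensors.get_obs())
E
```

```text
top [[498.9, 0.0, 322.9], [0.0, 498.9, 244.5], [0.0, 0.0, 1.0]] -0.14374178951575642 [[-0.022, 0.989, -0.149, 395.112], [-1.0, -0.021, 0.007, 91.944], [0.004, 0.15, 0.989, 1392.926], [0.0, 0.0, 0.0, 1.0]]
side [[466.5, 0.0, 320.4], [0.0, 466.5, 242.9], [0.0, 0.0, 1.0]] -0.0008581452525531319 [[0.689, 0.415, -0.594, -173.169], [-0.725, 0.412, -0.552, -616.833], [0.015, 0.811, 0.585, 799.423], [0.0, 0.0, 0.0, 1.0]]
{'time_s': 0.1, 'joint_pos': array([ 1.10051052e+00,  2.07350292e-01,  1.54281543e+00, -1.10997154e-06,
        1.39352156e+00, -1.50509799e-01]), 'qd': array([-1.18276360e-03, -4.58880806e-05, -4.03657588e-03,  1.41192086e-03,
       -8.64020543e-04,  2.27776926e-03]), 'joint_torque': array([-1.38422874e-03, -3.71866214e+01, -2.82294166e+01,  6.99732313e-02,
        3.12150351e-02, -5.69601036e-05]), 'tcp_pos': array([180.42919892, 545.17505707, 204.39608133]), 'orientation': array([-3.13952154e+00, -3.12994092e-04,  2.82181652e+00]), 'wrist_force': array([-0.38839087,  0.21821848,  0.54637979]), 'torque': array([-0.0471122 , -0.00779994, -0.00276868]), 'finger_force': 0.0, 'width': 93.86994055122236}
```

View pics/top0.png

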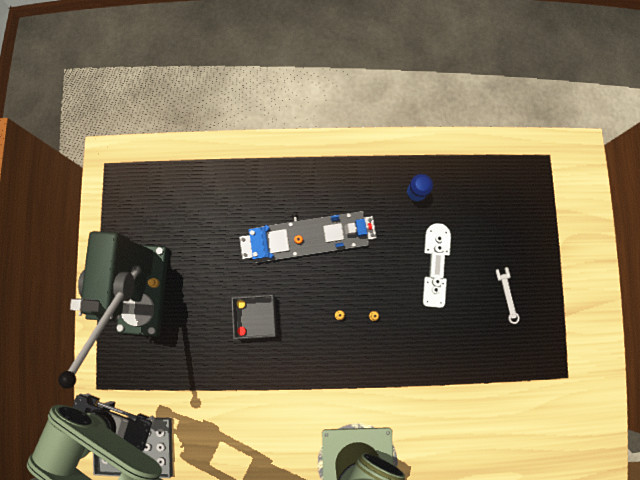

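View pics/side0.png

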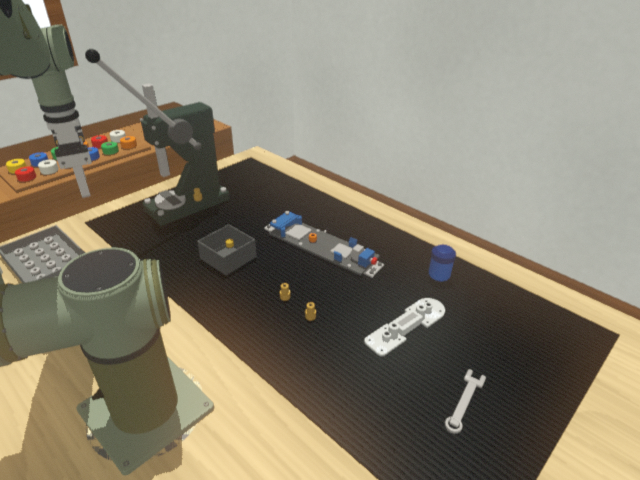

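The top view shows the cradle running from the hood (258,243) to the catch (368,228), with the cushion at (299,239). The plate is at (437,265) with its toe pointing up the image. The tin is at (255,317), the adapters at (340,315) and (374,316), the capsule at (420,187) and the wrench at (508,295). I'll enlarge the cradle and plate and measure them.

```bash
cat > h.py <<'E'
import numpy as np, cv2
from workcell import eyes
def ray(n,uv):
    c=eyes.get_calibration(n);K=np.array(c["intrinsics"]);T=np.array(c["T"])
    p=(np.atleast_2d(uv).astype(float)-K[:2,2])/[K[0,0],K[1,1]]
    q=p.copy()
    for _ in range(20): q=p/(1+c["k1"]*(q**2).sum(1,keepdims=True))
    d=np.c_[q[:,0],-q[:,1],-np.ones(len(q))]@T[:3,:3].T
    return T[:3,3],d
def plane(n,uv,z):
    o,d=ray(n,uv); return o+d*((z-o[2])/d[:,2])[:,None]
def proj(n,P):
    c=eyes.get_calibration(n);K=np.array(c["intrinsics"]);T=np.array(c["T"])
    X=(np.atleast_2d(P)-T[:3,3])@T[:3,:3]
    q=np.c_[X[:,0],-X[:,1]]/-X[:,2:]
    return (q*(1+c["k1"]*(q**2).sum(1,keepdims=True)))*K[0,0]+K[:2,2]
def two(a,b):
    o1,d1=ray("top",a);o2,d2=ray("side",b);d1=d1[0];d2=d2[0]
    s=np.linalg.lstsq(np.c_[d1,-d2],o2-o1,rcond=None)[0]
    p,q=o1+d1*s[0],o2+d2*s[1]; return (p+q)/2,np.linalg.norm(p-q)
def blobs(im,lo,hi,box,amin=15):
    x0,y0,x1,y1=box
    hsv=cv2.cvtColor(im,cv2.COLOR_RGB2HSV)
    m=cv2.inRange(hsv,lo,hi);k=np.zeros_like(m);k[y0:y1,x0:x1]=m[y0:y1,x0:x1]
    cs=[c for c in cv2.findContours(k,cv2.RETR_EXTERNAL,cv2.CHAIN_APPROX_NONE)[0] if cv2.contourArea(c)>=amin]
    return k,sorted(cs,key=cv2.contourArea,reverse=True)
E
python3 - <<'E'
from h import *
t=cv2.imread("pics/top0.png"); s=cv2.imread("pics/side0.png")
a=cv2.resize(t[200:275,225:385],None,fx=5,fy=5,interpolation=cv2.INTER_CUBIC)
b=cv2.resize(s[200:285,255:395],None,fx=5.7,fy=5.7,interpolation=cv2.INTER_CUBIC)
cv2.imwrite("pics/cradle_top.png",a);cv2.imwrite("pics/cradle_side.png",b)
T=t[...,::-1].copy();S=s[...,::-1].copy()
def rep(l,im,lo,hi,box,amin=15):
    k,cs=blobs(im,lo,hi,box,amin)
    for c in cs[:6]:
        M=cv2.moments(c);r=cv2.minAreaRect(c)
        print(l,np.round([M["m10"]/M["m00"],M["m01"]/M["m00"]],1),"A",cv2.contourArea(c),np.round(r[0],1),np.round(r[1],1),round(r[2],1),cv2.boundingRect(c))
B=(100,120,60),(125,255,255)
rep("blueT",T,*B,(230,200,390,270)); rep("blueS",S,*B,(255,200,395,285))
rep("orT",T,(5,120,80),(22,255,255),(270,200,400,330)); rep("orS",S,(5,120,80),(22,255,255),(255,200,395,330))
rep("plT",T,(0,0,120),(180,60,255),(410,210,465,320),100); rep("plS",S,(0,0,120),(180,60,255),(355,290,455,365),100)
rep("wr",T,(0,0,110),(180,60,255),(490,255,530,330),20)
E
```

```text
blueT [260.1 242.6] A 443.5 [260.4 242.6] [33.5 21.2] 81.6 (248, 225, 26, 35)
blueT [360.8 227.2] A 129.5 [360.9 227. ] [16.4  9.6] 82.9 (356, 219, 11, 17)
blueT [334.8 217.6] A 26.5 [334.5 217.5] [5. 7.] 90.0 (331, 215, 8, 6)
blueT [339.4 244.5] A 17.5 [339.5 244.5] [3. 7.] 90.0 (336, 243, 8, 4)
blueS [285.  220.9] A 231.0 [285.8 220.3] [18.4 26.2] 45.0 (270, 212, 31, 24)
blueS [366.4 253.6] A 74.0 [366. 254.] [ 7.1 14.1] 45.0 (359, 248, 15, 11)
blueS [337.2 255.5] A 22.0 [337.5 255.5] [7. 5.] 90.0 (335, 252, 6, 8)
orT [339.2 314.7] A 72.5 [339.  314.5] [ 9. 10.] 90.0 (334, 310, 11, 10)
orT [373.5 315.4] A 72.0 [373.5 315.5] [9. 9.] 90.0 (369, 311, 10, 10)
orT [298.1 239. ] A 54.0 [298. 239.] [8. 8.] 90.0 (294, 235, 9, 9)
orS [310.1 311.1] A 155.0 [310.5 311. ] [18. 11.] 90.0 (305, 302, 12, 19)
orS [284.4 291.6] A 141.5 [284.5 291. ] [11. 18.] 0.0 (279, 282, 12, 19)
orS [312.4 237.2] A 53.5 [312.5 237.5] [9. 7.] 90.0 (309, 233, 8, 10)
plT [436.2 264.3] A 1614.0 [435.8 264.8] [25.7 83.9] 4.1 (423, 223, 28, 85)
plS [404.5 325. ] A 1844.0 [404.7 325. ] [27.6 86.1] 56.9 (364, 298, 81, 58)
wr [508.2 295.8] A 359.5 [508.1 295.5] [57.2 13.1] 76.0 (496, 267, 24, 57)
```

View pics/cradle_top.png

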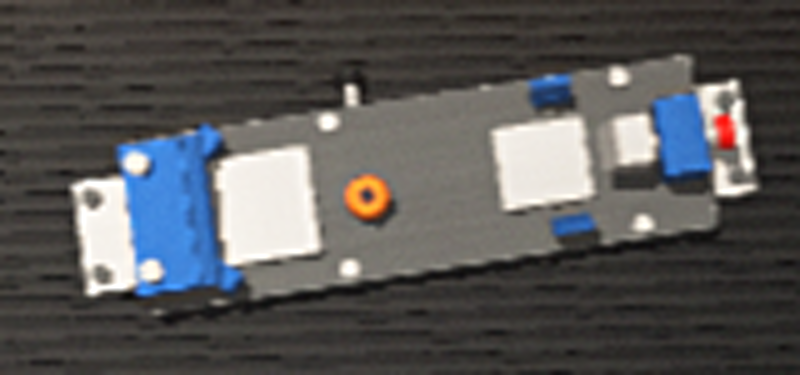

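View pics/cradle_side.png

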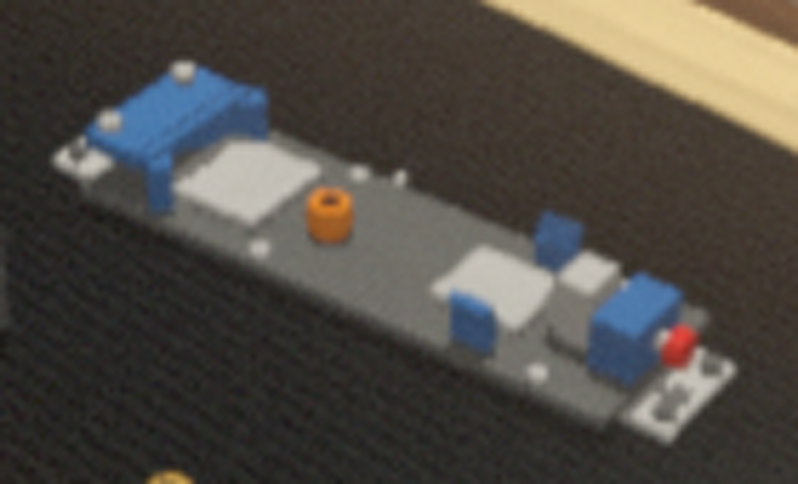

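The crops show the rests (heel rest corners at crop (492,128), (583,117), (595,196) and (505,211)), the hood at left, the housing at right, and the cushion at (367,197) in the crop. I'll fit the nest frame and the plate frame from these points.

Run:
```python
from h import *
T=cv2.imread("pics/top0.png")[...,::-1].copy()
C=lambda x,y:(225+x/5,200+y/5)   # crop->pixel (cubic: +-0.4 px)
C=lambda x,y:(225+(x+.5)/5-.5,200+(y+.5)/5-.5)
# nest correspondences: (nest xy, z, pixel)
co=[((50,30),20,C(307,146)),((50,-30),20,C(322,253)),
 ((-55,25),14+6,C(492,128)),((-105,25),20,C(583,117)),((-105,-25),20,C(595,196)),((-55,-25),20,C(505,211)),
 ((-172,50),14,C(690,57)),((-172,-50),14,C(717,228)),((-157,0),44,(360.8,227.2)),((151,42),43,C(119,146)),((151,-42),43,C(138,294))]
for z,a,b in ((20,C(307,146),C(322,253)),(20,C(492,128),C(505,211))): print("rest width",np.linalg.norm(plane("top",a,z)-plane("top",b,z)))
sgn=1
W=np.array([plane("top",u,z)[0,:2] for _,z,u in co]);N=np.array([n for n,_,_ in co],float)
# orientation: nest +x is world +y (left) ; image up is world +x = nest -y -> flip sign of y picks
N[:,1]*=-1
def rigid(N,W,skip=()):
    i=[k for k in range(len(N)) if k not in skip]
    a=N[i]-N[i].mean(0);b=W[i]-W[i].mean(0);H=a.T@b
    th=np.arctan2(H[0,1]-H[1,0],H[0,0]+H[1,1]);R=np.array([[np.cos(th),-np.sin(th)],[np.sin(th),np.cos(th)]])
    return th,R,W[i].mean(0)-R@N[i].mean(0)
N0=N
skip=(0,1)  # rest1 width not given
th,R,o=rigid(N,W,skip); print("nest",th,o); print(np.round((W-o)@R-N,1).tolist())
for n,z,l in (((190,0),6,"railtoe?"),): pass
for l,p in (("toe",C(72,185)),("toe",C(85,295)),("heel",C(738,82)),("heel",C(757,188))): print("rail",l,((plane("top",p,6)[0,:2]-o)@R).round(1))
print("cushion top",plane("top",(298.1,239),32)[0].round(1),"side/two",two((298.1,239),(312.4,237.2)))
k,cs=blobs(T,(0,0,120),(180,60,255),(410,210,465,320),100); c=cs[0].reshape(-1,2)
P=plane("top",c,6)[:,:2]
r=cv2.minAreaRect(P.astype(np.float32)); print("plate rect",r)
# split heel/toe straight edges: fit axis from boundary points
m=P.mean(0);print("bounds",P.min(0),P.max(0))
np.save("plateP.npy",P)
for nm,u,z in (("adA",(339.2,314.7),30),("adB",(373.5,315.4),30),("caps",(420,187),92)): print(nm,plane("top",u,z)[0].round(0))
print("tin", [plane("top",u,60)[0].round(0).tolist() for u in ((232,296),(273,295),(276,339),(234,341))])
print("knob",two((67,379),(92,56)))
b=cv2.resize(T[215:315,405:475,::-1],None,fx=6,fy=6,interpolation=cv2.INTER_CUBIC)
b2=cv2.resize(T[288:348,222:292,::-1],None,fx=5,fy=10,interpolation=cv2.INTER_CUBIC)
cv2.imwrite("pics/plate.png",np.hstack([b,cv2.resize(b2,(370,600))]))
```

```text
rest width 61.12572316208139
rest width 47.60503371824377
nest 1.7003045641948158 [625.93449966 131.54779738]
[[-0.9, 0.1], [-0.7, 1.2], [0.2, 0.5], [-1.2, 1.9], [-0.8, -2.7], [0.1, -1.9], [0.0, 0.7], [1.0, -0.5], [0.9, 1.1], [-0.2, 0.9], [0.0, -0.0]]
rail toe [184.5 -30.5]
rail toe [185.1  32.8]
rail heel [-197.6  -32.6]
rail heel [-198.1   29.3]
cushion top [617.6 150.1  32. ] side/two (array([618.71597464, 150.56088495,  24.45002472]), np.float64(0.430645835035648))
plate rect ((541.64453125, -235.54322814941406), (73.92945098876953, 238.5674285888672), 82.91060638427734)
bounds [ 421.45431673 -281.44604604] [ 660.10483617 -193.62239164]
adA [408.  42.  30.]
adB [403. -51.  30.]
caps [ 744. -184.   92.]
tin [[462.0, 328.0, 60.0], [463.0, 218.0, 60.0], [347.0, 211.0, 60.0], [343.0, 323.0, 60.0]]
knob (array([291.00027923, 556.03093724, 506.72032455]), np.float64(1.7467789408755412))
```

View pics/plate.png

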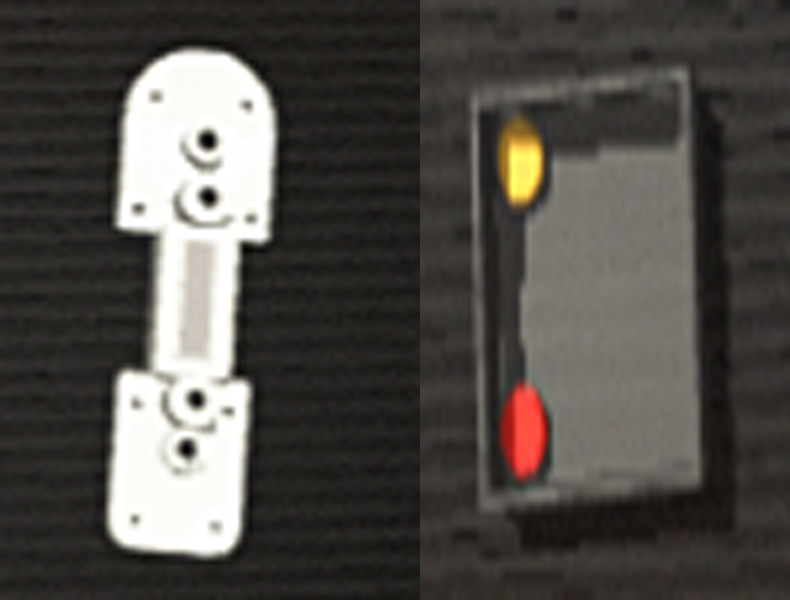

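The plate crop shows the boss holes at crop (207,140), (208,197), (195,400) and (186,448). The tin has old cushions on its left (+y) side only. I'll compute the plate frame and write a move helper.

```bash
cat >> h.py <<'E'
from scipy.spatial.transform import Rotation as Ro
from workcell import sensors
def Rtool(yaw,pitch=0):  # pointing down, then leaned about nest/plate y by pitch (heel up +)
    return Ro.from_euler("z",yaw)*Ro.from_euler("y",pitch)*Ro.from_euler("x",np.pi)
def st():
    o=sensors.get_obs();print("t",round(o["time_s"],2),"tcp",np.round(o["tcp_pos"],1),"rpy",np.round(o["orientation"],3),"F",np.round(o["wrist_force"],1),"w",round(o["width"],1),"ff",round(o["finger_force"],1),"q",np.round(o["joint_pos"],2))
    return o
def to(p,R):
    o=sensors.get_obs();R0=Ro.from_euler("xyz",o["orientation"])
    s=R0.inv().apply(np.array(p)-o["tcp_pos"])/150; w=(R0.inv()*R).as_rotvec()/(2*np.pi)
    print("to",np.round(p,1),"shift",np.round(s,4),"turn",np.round(w,4),"rows>=",round(max(np.linalg.norm(s)*3,np.linalg.norm(w)*360/8.59),1))
NO=np.array([625.9,131.5]);NTH=1.7003
def nest(x,y,z): c,s=np.cos(NTH),np.sin(NTH); return np.array([NO[0]+c*x-s*y,NO[1]+s*x+c*y,z])
E
python3 - <<'E'
from h import *
px=[(207,140),(208,197),(195,400),(186,448)];X=np.array([72,44,-50,-72.]);Z=[24,32,32,20]
W=np.array([plane("top",(405+(x+.5)/6-.5,215+(y+.5)/6-.5),z)[0,:2] for (x,y),z in zip(px,Z)])
A=np.c_[X,np.ones(4)];s=np.linalg.lstsq(A,W,rcond=None)[0];print("slope",s[0],np.linalg.norm(s[0]),"phi",np.arctan2(s[0,1],s[0,0]),"org",s[1]);print((W-A@s).round(1))
P=np.load("plateP.npy");phi=np.arctan2(s[0,1],s[0,0]);c=np.array([[np.cos(phi),-np.sin(phi)],[np.sin(phi),np.cos(phi)]])
L=(P-s[1])@c
print("x",L[:,0].min(),L[:,0].max())
for a,b in ((35,80),(-110,-45),(-30,25)):
    l=L[(L[:,0]>a)&(L[:,0]<b)];u=l[l[:,1]>0];d=l[l[:,1]<0];print(a,b,"edges",u[:,1].mean().round(1),d[:,1].mean().round(1),"slopes",np.polyfit(u[:,0],u[:,1],1)[0].round(3),np.polyfit(d[:,0],d[:,1],1)[0].round(3))
st(); to((250,420,205),Rtool(1.70)); to((618,150,130),Rtool(1.70))
E
```

```text
slope [ 0.99620416 -0.11671973] 1.003018551250849 phi -0.1166327140120478 org [ 542.04976194 -236.20699645]
[[ 0.1  0.1]
 [-0.1 -0.1]
 [-0.4  0. ]
 [ 0.3 -0. ]]
x -119.84534300922792 118.79420649767349
35 80 edges 35.9 -35.4 slopes 0.017 -0.036
-110 -45 edges 30.8 -30.4 slopes 0.007 -0.018
-30 25 edges 15.6 -21.1 slopes -0.008 -0.013
t 0.1 tcp [180.4 545.2 204.4] rpy [-3.14  -0.     2.822] F [-0.4  0.2  0.5] w 93.9 ff 0.0 q [ 1.1   0.21  1.54 -0.    1.39 -0.15]
to [250 420 205] shift [-0.7026 -0.6464 -0.0029] turn [-3.000e-04  1.000e-04  1.785e-01] rows>= 7.5
to [618 150 130] shift [-3.5976 -1.5829  0.4981] turn [-3.000e-04  1.000e-04  1.785e-01] rows>= 11.9
```

Call:
drive_tool --deltas '[{"x":-0.7,"y":-0.65,"az":0.1785},{"x":-0.7,"y":-0.65,"az":0.1785},{"x":-0.7,"y":-0.65,"az":0.1785},{"x":-0.7,"y":-0.65,"az":0.1785},{"x":-0.7,"y":-0.65,"az":0.1785},{"x":-0.7,"y":-0.65,"az":0.1785},{"x":-0.7,"y":-0.65,"az":0.1785},{"x":-0.7,"y":-0.65,"az":0.1785}]' --jaw 0.45 --newtons 15

```text
validation failed for argument at $.de...
```

The call was refused. The rows may need all six numbers, so I'll give them.

Call:
drive_tool --deltas '[{"x":-0.7,"y":-0.65,"z":0,"ax":0,"ay":0,"az":0.1785},{"x":-0.7,"y":-0.65,"z":0,"ax":0,"ay":0,"az":0.1785},{"x":-0.7,"y":-0.65,"z":0,"ax":0,"ay":0,"az":0.1785},{"x":-0.7,"y":-0.65,"z":0,"ax":0,"ay":0,"az":0.1785},{"x":-0.7,"y":-0.65,"z":0,"ax":0,"ay":0,"az":0.1785},{"x":-0.7,"y":-0.65,"z":0,"ax":0,"ay":0,"az":0.1785},{"x":-0.7,"y":-0.65,"z":0,"ax":0,"ay":0,"az":0.1785},{"x":-0.7,"y":-0.65,"z":0,"ax":0,"ay":0,"az":0.1785}]' --jaw 0.45 --newtons 15

```text
time_s: 0.9
tcp_pos: [249.6, 419.8, 205.0]
orientation: [-3.141, 0.001, 1.696]
wrist_force: [0.4, -0.1, -0.2]
width: 51.7
finger_force: 0.0
```

Call:
drive_tool --deltas '[{"x":-0.7,"y":0.73,"z":0.1,"ax":0,"ay":0,"az":0},{"x":-0.7,"y":0.73,"z":0.1,"ax":0,"ay":0,"az":0},{"x":-0.7,"y":0.73,"z":0.1,"ax":0,"ay":0,"az":0},{"x":-0.7,"y":0.73,"z":0.1,"ax":0,"ay":0,"az":0},{"x":-0.7,"y":0.73,"z":0.1,"ax":0,"ay":0,"az":0}]'

```text
time_s: 1.4
tcp_pos: [372.2, 329.4, 189.8]
orientation: [-3.14, 0.0, 1.697]
wrist_force: [-0.7, 0.0, -0.3]
width: 51.8
finger_force: 0.0
```

Call:
drive_tool --deltas '[{"x":-0.7,"y":0.73,"z":0.1,"ax":0,"ay":0,"az":0},{"x":-0.7,"y":0.73,"z":0.1,"ax":0,"ay":0,"az":0},{"x":-0.7,"y":0.73,"z":0.1,"ax":0,"ay":0,"az":0},{"x":-0.7,"y":0.73,"z":0.1,"ax":0,"ay":0,"az":0},{"x":-0.7,"y":0.73,"z":0.1,"ax":0,"ay":0,"az":0}]'

```text
time_s: 1.9
tcp_pos: [493.4, 240.9, 175.0]
orientation: [-3.14, -0.001, 1.7]
wrist_force: [1.0, -0.0, 0.4]
width: 51.4
finger_force: 0.0
```

Call:
drive_tool --deltas '[{"x":-0.7,"y":0.73,"z":0.1,"ax":0,"ay":0,"az":0},{"x":-0.7,"y":0.73,"z":0.1,"ax":0,"ay":0,"az":0},{"x":-0.7,"y":0.73,"z":0.1,"ax":0,"ay":0,"az":0},{"x":-0.7,"y":0.73,"z":0.1,"ax":0,"ay":0,"az":0},{"x":-0.7,"y":0.73,"z":0.1,"ax":0,"ay":0,"az":0}]'

```text
time_s: 2.4
tcp_pos: [615.2, 151.9, 160.0]
orientation: [-3.14, -0.001, 1.701]
wrist_force: [0.1, 0.4, -0.3]
width: 51.4
finger_force: 0.0
```

Call:
drive_tool --deltas '[{"x":-0.013,"y":0.019,"z":0.3,"ax":0,"ay":0,"az":0},{"x":-0.013,"y":0.019,"z":0.6,"ax":0,"ay":0,"az":0},{"x":-0.013,"y":0.019,"z":0.8,"ax":0,"ay":0,"az":0},{"x":-0.013,"y":0.019,"z":0.88,"ax":0,"ay":0,"az":0},{"x":-0.013,"y":0.019,"z":0.93,"ax":0,"ay":0,"az":0},{"x":-0.013,"y":0.019,"z":0.95,"ax":0,"ay":0,"az":0},{"x":-0.013,"y":0.019,"z":0.95,"ax":0,"ay":0,"az":0}]'

```text
time_s: 3.1
tcp_pos: [620.3, 149.5, 19.7]
orientation: [3.139, -0.0, 1.701]
wrist_force: [0.4, 0.5, 0.1]
width: 51.7
finger_force: 0.0
```

Call:
drive_tool --deltas '[{"x":0,"y":0,"z":0,"ax":0,"ay":0,"az":0},{"x":0,"y":0,"z":0,"ax":0,"ay":0,"az":0},{"x":0,"y":0,"z":0,"ax":0,"ay":0,"az":0},{"x":0,"y":0,"z":0,"ax":0,"ay":0,"az":0},{"x":0,"y":0,"z":0,"ax":0,"ay":0,"az":0},{"x":0,"y":0,"z":0,"ax":0,"ay":0,"az":0}]' --jaw 1 --newtons 10

```text
time_s: 3.7
tcp_pos: [619.7, 148.6, 18.5]
orientation: [3.141, 0.0, 1.7]
wrist_force: [-0.4, -0.3, 2.1]
width: 23.6
finger_force: 10.0
```

Call:
drive_tool --deltas '[{"x":0,"y":0,"z":-0.15,"ax":0,"ay":0,"az":0},{"x":0,"y":0,"z":-0.4,"ax":0,"ay":0,"az":0},{"x":0,"y":0,"z":-0.7,"ax":0,"ay":0,"az":0},{"x":0.1,"y":-0.15,"z":-0.7,"ax":0,"ay":0,"az":0},{"x":0.25,"y":-0.4,"z":-0.7,"ax":0,"ay":0,"az":0},{"x":0.45,"y":-0.67,"z":-0.7,"ax":0,"ay":0,"az":0},{"x":0.45,"y":-0.67,"z":-0.7,"ax":0,"ay":0,"az":0}]'

```text
time_s: 4.4
tcp_pos: [504.0, 204.5, 121.0]
orientation: [-3.134, -0.001, 1.704]
wrist_force: [0.0, -0.3, 0.2]
width: 23.5
finger_force: 10.0
```

Call:
drive_tool --deltas '[{"x":0.2,"y":-0.3,"z":0,"ax":0,"ay":0,"az":0},{"x":0.42,"y":-0.67,"z":0,"ax":0,"ay":0,"az":0},{"x":0.42,"y":-0.67,"z":0,"ax":0,"ay":0,"az":0},{"x":0.42,"y":-0.67,"z":0,"ax":0,"ay":0,"az":0},{"x":0.42,"y":-0.67,"z":0,"ax":0,"ay":0,"az":0}]'

```text
time_s: 4.9
tcp_pos: [404.5, 252.3, 123.4]
orientation: [3.139, 0.0, 1.701]
wrist_force: [0.1, -0.6, -0.1]
width: 23.8
finger_force: 10.0
```

Call:
drive_tool --deltas '[{"x":0,"y":0,"z":0.3,"ax":0,"ay":0,"az":0},{"x":0,"y":0,"z":0.5,"ax":0,"ay":0,"az":0},{"x":0,"y":0,"z":0.65,"ax":0,"ay":0,"az":0},{"x":0,"y":0,"z":0.72,"ax":0,"ay":0,"az":0},{"x":0,"y":0,"z":0.72,"ax":0,"ay":0,"az":0},{"x":0,"y":0,"z":0.72,"ax":0,"ay":0,"az":0}]'

```text
time_s: 5.5
tcp_pos: [404.8, 252.3, 15.7]
orientation: [3.14, -0.0, 1.699]
wrist_force: [0.2, 0.0, -0.1]
width: 23.5
finger_force: 10.0
```

Call:
drive_tool --deltas '[{"x":0,"y":0,"z":0,"ax":0,"ay":0,"az":0},{"x":0,"y":0,"z":0,"ax":0,"ay":0,"az":0},{"x":0,"y":0,"z":0,"ax":0,"ay":0,"az":0},{"x":0,"y":0,"z":-0.1,"ax":0,"ay":0,"az":0},{"x":0,"y":0,"z":-0.4,"ax":0,"ay":0,"az":0},{"x":0,"y":0,"z":-0.75,"ax":0,"ay":0,"az":0},{"x":0,"y":0,"z":-0.75,"ax":0,"ay":0,"az":0}]' --jaw 0.55

```text
time_s: 6.2
tcp_pos: [408.5, 254.6, 135.0]
orientation: [3.127, -0.004, 1.701]
wrist_force: [1.3, -0.2, -0.3]
width: 42.4
finger_force: 0.0
```

Run:
```python
from h import *
st()
to((542,-236.2,125),Rtool(-0.117))
s=eyes.camera("side")
k,cs=blobs(s,(5,120,80),(22,255,255),(190,190,400,330),8)
for c in cs: print(cv2.boundingRect(c),cv2.contourArea(c))
cv2.imwrite("pics/s1.png",cv2.resize(s[190:340,180:400,::-1],None,fx=3,fy=3))
```

```text
t 6.2 tcp [408.5 254.6 135. ] rpy [ 3.127 -0.004  1.701] F [ 1.3 -0.2 -0.3] w 42.4 ff 0.0 q [0.38 0.07 1.85 0.   1.21 0.25]
to [ 542.  -236.2  125. ] shift [-3.36    0.4576  0.0603] turn [ 0.0011 -0.0026  0.2893] rows>= 12.1
(305, 302, 12, 19) 156.0
(279, 282, 12, 19) 141.5
(225, 238, 9, 10) 54.0
```

View pics/s1.png

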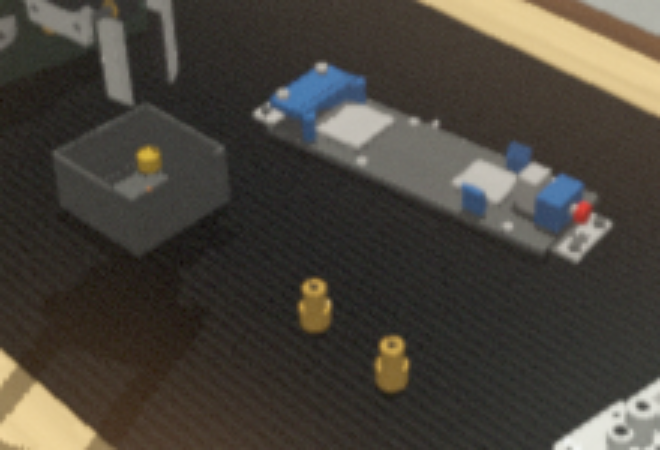

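Call:
drive_tool --deltas '[{"x":-0.3,"y":0.04,"z":0,"ax":0,"ay":0,"az":0},{"x":-0.6,"y":0.08,"z":0,"ax":0,"ay":0,"az":0},{"x":-0.96,"y":0.13,"z":0,"ax":0,"ay":0,"az":0},{"x":-0.96,"y":0.13,"z":0,"ax":0,"ay":0,"az":0}]' --jaw 0.3

```text
time_s: 6.65
tcp_pos: [441.2, 107.6, 126.2]
orientation: [-3.14, 0.002, 1.694]
wrist_force: [0.3, 1.0, 0.7]
width: 65.5
finger_force: 0.0
```

Call:
drive_tool --deltas '[{"x":-0.3,"y":0.04,"z":0,"ax":0,"ay":0,"az":0},{"x":-0.6,"y":0.08,"z":0,"ax":0,"ay":0,"az":0},{"x":-0.96,"y":0.13,"z":0,"ax":0,"ay":0,"az":0},{"x":-0.96,"y":0.13,"z":0,"ax":0,"ay":0,"az":0}]'

```text
time_s: 7.05
tcp_pos: [479.7, -32.1, 126.7]
orientation: [-3.141, 0.001, 1.695]
wrist_force: [-0.4, -0.4, 1.2]
width: 66.0
finger_force: 0.0
```

Call:
drive_tool --deltas '[{"x":-0.3,"y":0.04,"z":0,"ax":0,"ay":0,"az":0.02},{"x":-0.6,"y":0.08,"z":0,"ax":0,"ay":0,"az":0.04},{"x":-0.96,"y":0.13,"z":0,"ax":0,"ay":0,"az":0.06},{"x":-0.96,"y":0.13,"z":0,"ax":0,"ay":0,"az":0.08},{"x":-0.96,"y":0.13,"z":0,"ax":0,"ay":0,"az":0.1},{"x":-0.96,"y":0.13,"z":0,"ax":0,"ay":0,"az":0.12},{"x":-0.96,"y":0.13,"z":0,"ax":0,"ay":0,"az":0.14},{"x":-0.96,"y":0.13,"z":0,"ax":0,"ay":0,"az":0.16},{"x":-0.96,"y":0.13,"z":0,"ax":0,"ay":0,"az":0.18},{"x":-0.96,"y":0.13,"z":0,"ax":0,"ay":0,"az":0.2}]'

```text
time_s: 8.05
tcp_pos: [516.2, -166.3, 125.9]
orientation: [-3.139, 0.001, 0.44]
wrist_force: [-0.5, 1.0, -0.8]
width: 65.7
finger_force: 0.0
```

Run:
```python
from h import *
st(); to((539.0,-235.8,60),Rtool(-0.117))
t=eyes.camera("top"); cv2.imwrite("pics/t1.png",t[...,::-1])
for n,lo,hi,b in (("tin",(0,120,80),(35,255,255),(230,290,280,345)),("nest",(5,120,80),(22,255,255),(270,200,400,330))):
    for c in blobs(t,lo,hi,b,8)[1]: print(n,cv2.boundingRect(c),cv2.contourArea(c),cv2.cvtColor(t,cv2.COLOR_RGB2HSV)[cv2.boundingRect(c)[1]+5,cv2.boundingRect(c)[0]+2])
```

```text
t 8.05 tcp [ 516.2 -166.3  125.9] rpy [-3.139e+00  1.000e-03  4.400e-01] F [-0.5  1.  -0.8] w 65.7 ff 0.0 q [-0.47  0.22  1.7   0.    1.23  0.66]
to [ 539.  -235.8   60. ] shift [-0.0589  0.4856  0.4382] turn [-0.0004  0.0003  0.0886] rows>= 3.7
tin (257, 313, 10, 9) 56.0 [ 18 205 255]
tin (237, 326, 9, 10) 55.5 [  1 215 183]
tin (237, 300, 9, 9) 51.0 [ 29 153 255]
nest (334, 310, 11, 10) 72.5 [ 23 170 254]
nest (369, 311, 10, 10) 72.0 [ 18 182 203]
```

The cushion is in the tin, at pixel (262,317). Next I'll move over the plate's waist and go down.

Call:
drive_tool --deltas '[{"x":-0.06,"y":0.25,"z":0.1,"ax":0,"ay":0,"az":0.022},{"x":-0.06,"y":0.486,"z":0.3,"ax":0,"ay":0,"az":0.044},{"x":-0.06,"y":0.486,"z":0.438,"ax":0,"ay":0,"az":0.066},{"x":-0.06,"y":0.486,"z":0.438,"ax":0,"ay":0,"az":0.0886},{"x":-0.06,"y":0.486,"z":0.438,"ax":0,"ay":0,"az":0.0886},{"x":-0.06,"y":0.486,"z":0.438,"ax":0,"ay":0,"az":0.0886}]'

```text
time_s: 8.7
tcp_pos: [540.1, -237.2, 61.3]
orientation: [-3.141, 0.001, -0.108]
wrist_force: [-0.3, 0.3, 0.3]
width: 65.4
finger_force: 0.0
```

Run:
```python
from h import *
st(); to((539.0,-235.8,3),Rtool(-0.117))
```

```text
t 8.7 tcp [ 540.1 -237.2   61.3] rpy [-3.141e+00  1.000e-03 -1.080e-01] F [-0.3  0.3  0.3] w 65.4 ff 0.0 q [-0.56  0.39  1.62  0.    1.13  1.12]
to [ 539.  -235.8    3. ] shift [-0.0082 -0.0081  0.3889] turn [-0.0001  0.0001  0.0014] rows>= 1.2
```

Call:
drive_tool --deltas '[{"x":-0.004,"y":-0.006,"z":0.2,"ax":0,"ay":0,"az":0.0007},{"x":-0.004,"y":-0.006,"z":0.3,"ax":0,"ay":0,"az":0.0007},{"x":-0.004,"y":-0.006,"z":0.36,"ax":0,"ay":0,"az":0.0007},{"x":-0.004,"y":-0.006,"z":0.38,"ax":0,"ay":0,"az":0.0007},{"x":-0.004,"y":-0.006,"z":0.38,"ax":0,"ay":0,"az":0.0007},{"x":-0.004,"y":-0.006,"z":0.38,"ax":0,"ay":0,"az":0.0007}]'

```text
time_s: 9.3
tcp_pos: [540.3, -237.8, 5.5]
orientation: [3.141, -0.002, -0.117]
wrist_force: [0.2, -0.1, -0.4]
width: 65.7
finger_force: 0.0
```

Call:
drive_tool --deltas '[{"x":0,"y":0,"z":0,"ax":0,"ay":0,"az":0},{"x":0,"y":0,"z":0,"ax":0,"ay":0,"az":0},{"x":0,"y":0,"z":0,"ax":0,"ay":0,"az":0},{"x":0,"y":0,"z":0,"ax":0,"ay":0,"az":0},{"x":0,"y":0,"z":0,"ax":0,"ay":0,"az":0},{"x":0,"y":0,"z":0,"ax":0,"ay":0,"az":0}]' --jaw 1 --newtons 40

```text
time_s: 9.9
tcp_pos: [539.6, -237.2, 4.8]
orientation: [-3.141, 0.0, -0.117]
wrist_force: [0.2, 0.4, 0.5]
width: 33.3
finger_force: 40.0
```

Run:
```python
from h import *
st()
```

```text
t 9.9 tcp [ 539.6 -237.2    4.8] rpy [-3.141  0.    -0.117] F [0.2 0.4 0.5] w 33.3 ff 40.0 q [-0.56  0.47  1.65  0.    1.02  1.13]
```

Call:
drive_tool --deltas '[{"x":0,"y":0,"z":-0.1,"ax":0,"ay":0,"az":0},{"x":0,"y":0,"z":-0.35,"ax":0,"ay":0,"az":0},{"x":0,"y":0,"z":-0.65,"ax":0,"ay":0,"az":0},{"x":0,"y":0,"z":-0.9,"ax":0,"ay":0,"az":0},{"x":0.02,"y":-0.1,"z":-1,"ax":0,"ay":0,"az":-0.02},{"x":0.04,"y":-0.25,"z":-1,"ax":0,"ay":0,"az":-0.042},{"x":0.06,"y":-0.45,"z":-1,"ax":0,"ay":0,"az":-0.064},{"x":0.08,"y":-0.65,"z":-1,"ax":0,"ay":0,"az":-0.086},{"x":0.1,"y":-0.85,"z":-1,"ax":0,"ay":0,"az":-0.108},{"x":0.1,"y":-0.9,"z":-1,"ax":0,"ay":0,"az":-0.13}]'

```text
time_s: 10.9
tcp_pos: [570.1, -101.9, 155.0]
orientation: [-3.14, -0.001, 0.708]
wrist_force: [0.0, 0.3, -3.2]
width: 33.9
finger_force: 40.0
```

Call:
drive_tool --deltas '[{"x":0.1,"y":-0.07,"z":0,"ax":0,"ay":0,"az":-0.02},{"x":0.25,"y":-0.16,"z":0,"ax":0,"ay":0,"az":-0.04},{"x":0.4,"y":-0.26,"z":0,"ax":0,"ay":0,"az":-0.06},{"x":0.55,"y":-0.36,"z":0,"ax":0,"ay":0,"az":-0.08},{"x":0.7,"y":-0.46,"z":0,"ax":0,"ay":0,"az":-0.1},{"x":0.8,"y":-0.53,"z":0,"ax":0,"ay":0,"az":-0.12},{"x":0.8,"y":-0.53,"z":0,"ax":0,"ay":0,"az":-0.14},{"x":0.8,"y":-0.53,"z":0,"ax":0,"ay":0,"az":-0.159},{"x":0.8,"y":-0.53,"z":0,"ax":0,"ay":0,"az":-0.159}]'

```text
time_s: 11.8
tcp_pos: [610.4, 33.3, 154.8]
orientation: [-3.141, -0.0, 1.699]
wrist_force: [0.4, 0.0, -2.4]
width: 33.7
finger_force: 40.0
```

```bash
cat >> h.py <<'E'
TP=np.array([-2.4,0,4.8])  # TCP in plate frame
def plate_pose(xt,zt,a,y=0):  # tip at nest (xt,y,zt), lean a -> TCP position, rotation
    Ra=Ro.from_euler("y",a); v=np.array([xt,y,zt])+Ra.apply(TP-np.array([118,0,0]))
    return nest(*v),Rtool(NTH,a)
E
python3 - <<'E'
from h import *
st(); to(*plate_pose(75,100,0.16)); to(*plate_pose(75,26,0.16))
t=eyes.camera("top")
m=cv2.inRange(cv2.cvtColor(t,cv2.COLOR_RGB2HSV),(0,0,120),(180,60,255))
cv2.imwrite("pics/t2.png",cv2.resize(t[180:300,220:420,::-1],None,fx=4,fy=4,interpolation=cv2.INTER_CUBIC))
E
```

```text
t 11.8 tcp [610.4  33.3 154.8] rpy [-3.141 -0.     1.699] F [ 0.4  0.  -2.4] w 33.7 ff 40.0 q [-0.09  0.33  1.5  -0.    1.32 -0.21]
to [631.5  88.8 123.9] shift [0.3486 0.1864 0.206 ] turn [-0.0001 -0.0255 -0.0003] rows>= 1.3
to [631.5  88.8  49.9] shift [0.3486 0.1868 0.6993] turn [-0.0001 -0.0255 -0.0003] rows>= 2.4
```

Call:
drive_tool --deltas '[{"x":0.15,"y":0.08,"z":0.1,"ax":0,"ay":-0.01,"az":0},{"x":0.3,"y":0.16,"z":0.2,"ax":0,"ay":-0.02,"az":0},{"x":0.349,"y":0.187,"z":0.206,"ax":0,"ay":-0.0255,"az":0},{"x":0.349,"y":0.187,"z":0.206,"ax":0,"ay":-0.0255,"az":0},{"x":0.349,"y":0.187,"z":0.206,"ax":0,"ay":-0.0255,"az":0}]'

```text
time_s: 12.35
tcp_pos: [632.0, 88.4, 124.0]
orientation: [-3.142, 0.16, 1.697]
wrist_force: [-0.3, 0.1, -2.9]
width: 33.8
finger_force: 40.0
```

Run:
```python
from h import *
st(); to(*plate_pose(75,26,0.16))
s=eyes.camera("side");t=eyes.camera("top")
a=cv2.resize(s[150:290,240:420,::-1],None,fx=4.4,fy=4.2,interpolation=cv2.INTER_CUBIC)
cv2.imwrite("pics/s3.png",a)
EX=[]
for n,im,b in (("top",t,(230,190,400,280)),):
    R=Rtool(NTH,0.16);p,_=plate_pose(75,100,0.16)
    o=sensors.get_obs();Ra=Ro.from_euler("xyz",o["orientation"])*Ro.from_euler("x",np.pi)
    org=o["tcp_pos"]-Ra.apply(TP)
    for l,q in (("toe",(118,0,6)),("heelL",(-118,30,6)),("heelR",(-118,-30,6)),("b44",(44,0,32)),("b-50",(-50,0,32))):
        P=org+Ra.apply(q);print(l,P.round(1),"top px",proj("top",P).round(1),"side",proj("side",P).round(1))
cv2.imwrite("pics/t3.png",cv2.resize(t[190:290,230:400,::-1],None,fx=4.7,fy=4.7,interpolation=cv2.INTER_CUBIC))
```

```text
t 12.35 tcp [632.   88.4 124. ] rpy [-3.142  0.16   1.697] F [-0.3  0.1 -2.9] w 33.8 ff 40.0 q [ 0.09  0.42  1.45 -0.17  1.27  0.01]
to [631.5  88.8  49.9] shift [ 0.0817 -0.0034  0.4871] turn [-0.0001 -0.     -0.0004] rows>= 1.5
toe [617.6 205.4 106.6] top px [[275.7 234.9]] side [[298.6 206. ]]
heelL [616.9 -29.5 144.2] top px [[366.7 230.8]] side [[363.3 227.6]]
heelR [676.4 -22.  144.2] top px [[362.9 208. ]] side [[375.5 217.4]]
b44 [626.1 137.1 144.1] top px [[301.2 228.5]] side [[318.1 202.3]]
b-50 [637.7  45.  159. ] top px [[337.4 222.2]] side [[346.7 208.5]]
```

View pics/s3.png

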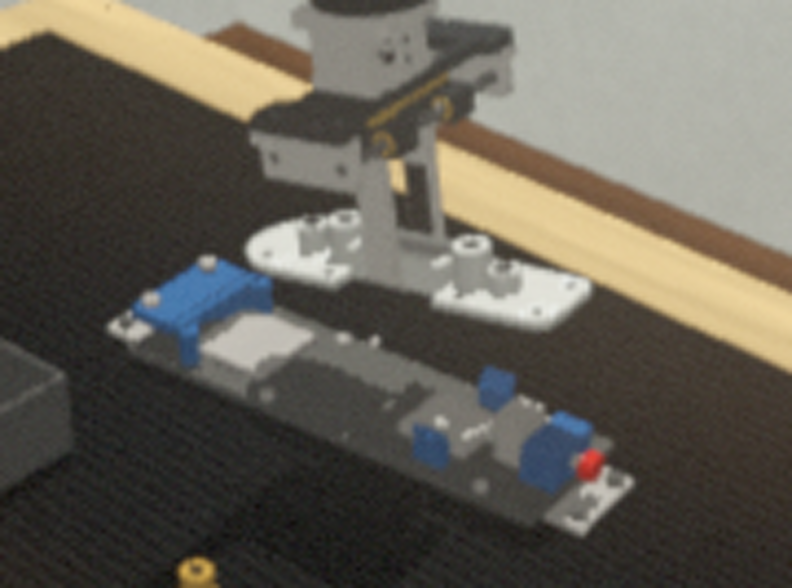

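The side picture shows the plate held leaning heel-high over the cradle. The heel boss is at crop (470,243) and the toe boss at (345,217), both within a pixel of the prediction. Lowering now.

Call:
drive_tool --deltas '[{"x":0.02,"y":-0.002,"z":0.12,"ax":0,"ay":0,"az":0},{"x":0.05,"y":-0.002,"z":0.3,"ax":0,"ay":0,"az":0},{"x":0.07,"y":-0.002,"z":0.42,"ax":0,"ay":0,"az":0},{"x":0.082,"y":-0.002,"z":0.487,"ax":0,"ay":0,"az":-0.0004},{"x":0.082,"y":-0.002,"z":0.487,"ax":0,"ay":0,"az":-0.0004},{"x":0.082,"y":-0.002,"z":0.487,"ax":0,"ay":0,"az":-0.0004}]'

```text
time_s: 13.05
tcp_pos: [632.6, 88.4, 50.8]
orientation: [3.14, 0.16, 1.7]
wrist_force: [0.0, 0.7, -2.9]
width: 33.9
finger_force: 40.0
```

Run:
```python
from h import *
st(); to(*plate_pose(95,23,0.16)); to(*plate_pose(112,21,0.16)); to(*plate_pose(118,20,0.16)); to(*plate_pose(122,20,0.16))
```

```text
t 13.05 tcp [632.6  88.4  50.8] rpy [3.14 0.16 1.7 ] F [ 0.   0.7 -2.9] w 33.9 ff 40.0 q [ 0.09  0.5   1.49 -0.18  1.14  0.03]
to [628.9 108.6  46.9] shift [ 0.1395 -0.0075  0.0038] turn [ 0.0002  0.0001 -0.0001] rows>= 0.4
to [626.7 125.5  44.9] shift [ 0.2535 -0.0076 -0.0011] turn [ 0.0002  0.0001 -0.0001] rows>= 0.8
to [625.9 131.4  43.9] shift [ 0.294  -0.0076 -0.0009] turn [ 0.0002  0.0001 -0.0001] rows>= 0.9
to [625.4 135.4  43.9] shift [ 0.3203 -0.0076 -0.0052] turn [ 0.0002  0.0001 -0.0001] rows>= 1.0
```

Call:
drive_tool --deltas '[{"x":0.06,"y":-0.004,"z":0,"ax":0,"ay":0,"az":0},{"x":0.12,"y":-0.006,"z":0,"ax":0,"ay":0,"az":0},{"x":0.18,"y":-0.006,"z":0,"ax":0,"ay":0,"az":0},{"x":0.22,"y":-0.006,"z":0,"ax":0,"ay":0,"az":0},{"x":0.25,"y":-0.006,"z":0,"ax":0,"ay":0,"az":0},{"x":0.25,"y":-0.006,"z":0,"ax":0,"ay":0,"az":0}]'

```text
time_s: 13.65
tcp_pos: [625.8, 126.5, 43.6]
orientation: [-3.141, 0.16, 1.702]
wrist_force: [0.3, -0.1, -2.6]
width: 34.0
finger_force: 40.0
```

Call:
drive_tool --deltas '[{"x":0.01,"y":0,"z":0,"ax":0,"ay":0,"az":0},{"x":0.02,"y":0,"z":0,"ax":0,"ay":0,"az":0},{"x":0.03,"y":0,"z":0,"ax":0,"ay":0,"az":0},{"x":0.03,"y":0,"z":0,"ax":0,"ay":0,"az":0}]'

```text
time_s: 14.05
tcp_pos: [625.4, 129.6, 43.0]
orientation: [-3.141, 0.161, 1.701]
wrist_force: [0.5, -0.4, -3.2]
width: 33.8
finger_force: 40.0
```

Call:
drive_tool --deltas '[{"x":0.01,"y":0,"z":-0.005,"ax":0,"ay":0,"az":0},{"x":0.015,"y":0,"z":-0.006,"ax":0,"ay":0,"az":0},{"x":0.015,"y":0,"z":-0.006,"ax":0,"ay":0,"az":0}]'

```text
time_s: 14.35
tcp_pos: [624.7, 130.5, 43.5]
orientation: [-3.139, 0.163, 1.701]
wrist_force: [-0.5, -4.6, -2.7]
width: 34.1
finger_force: 40.0
```

Call:
drive_tool --deltas '[{"x":0.007,"y":0,"z":-0.001,"ax":0,"ay":0,"az":0},{"x":0.007,"y":0,"z":-0.001,"ax":0,"ay":0,"az":0}]'

```text
time_s: 14.55
tcp_pos: [624.5, 130.8, 43.5]
orientation: [-3.139, 0.164, 1.701]
wrist_force: [-0.9, -6.7, -3.4]
width: 33.8
finger_force: 40.0
```

The toe met the V at the predicted place, with about 6 N against it. Next I'll lower the heel about the toe onto the ramp.

Run:
```python
from h import *
o=st(); p0,_=plate_pose(118,19.6,0.164)
off=o["tcp_pos"]-p0
for a in (0.135,0.105,0.09):
    p,R=plate_pose(117.8,19.6,a); to(p+off,R)
```

```text
t 14.55 tcp [624.5 130.8  43.5] rpy [-3.139  0.164  1.701] F [-0.9 -6.7 -3.4] w 33.8 ff 40.0 q [ 0.16  0.52  1.49 -0.18  1.15  0.1 ]
to [624.6 129.9  40.1] shift [-0.0019  0.0001  0.0235] turn [-0.0004  0.0047  0.0001] rows>= 0.2
to [624.7 129.3  36.5] shift [-0.0018  0.0001  0.0476] turn [-0.0004  0.0095  0.0001] rows>= 0.4
to [624.7 129.1  34.8] shift [-0.0015  0.0002  0.0596] turn [-0.0004  0.0118  0.0001] rows>= 0.5
```

Call:
drive_tool --deltas '[{"x":-0.002,"y":0,"z":0.012,"ax":0,"ay":0.0022,"az":0},{"x":-0.002,"y":0,"z":0.024,"ax":0,"ay":0.0045,"az":0},{"x":-0.002,"y":0,"z":0.036,"ax":0,"ay":0.0067,"az":0},{"x":-0.002,"y":0,"z":0.046,"ax":0,"ay":0.0088,"az":0},{"x":-0.002,"y":0,"z":0.046,"ax":0,"ay":0.0088,"az":0},{"x":-0.002,"y":0,"z":0.046,"ax":0,"ay":0.0088,"az":0}]'

```text
time_s: 15.15
tcp_pos: [624.6, 130.1, 36.8]
orientation: [-3.139, 0.108, 1.701]
wrist_force: [-1.8, -5.8, -1.7]
width: 33.6
finger_force: 40.0
```

Run:
```python
from h import *
st()
s=eyes.camera("side")
cv2.imwrite("pics/s4.png",cv2.resize(s[170:290,260:400,::-1],None,fx=5,fy=5,interpolation=cv2.INTER_CUBIC))
```

```text
t 15.15 tcp [624.6 130.1  36.8] rpy [-3.139  0.108  1.701] F [-1.8 -5.8 -1.7] w 33.6 ff 40.0 q [ 0.13  0.52  1.5  -0.12  1.13  0.05]
```

View pics/s4.png

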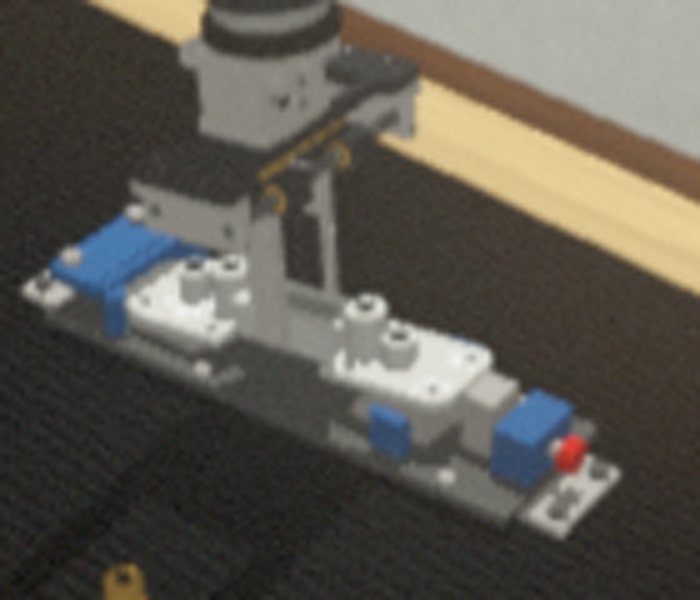

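The picture shows the toe under the hood, the heel edge at (490,365) against the catch, and the waist still gripped. I'll release and back off.

Call:
drive_tool --deltas '[{"x":0,"y":0,"z":0,"ax":0,"ay":0,"az":0},{"x":0,"y":0,"z":0,"ax":0,"ay":0,"az":0},{"x":0,"y":0,"z":0,"ax":0,"ay":0,"az":0},{"x":0,"y":0,"z":0,"ax":0,"ay":0,"az":0}]' --jaw 0.4

```text
time_s: 15.6
tcp_pos: [625.8, 132.6, 37.4]
orientation: [3.14, 0.105, 1.701]
wrist_force: [0.7, 0.3, -0.1]
width: 56.1
finger_force: 0.0
```

Call:
drive_tool --deltas '[{"x":0,"y":0,"z":-0.1,"ax":0,"ay":0,"az":0},{"x":0,"y":0,"z":-0.3,"ax":0,"ay":0,"az":0},{"x":0,"y":0,"z":-0.5,"ax":0,"ay":-0.005,"az":0},{"x":0,"y":0,"z":-0.5,"ax":0,"ay":0.005,"az":0},{"x":0,"y":0,"z":-0.5,"ax":0,"ay":0.0172,"az":0},{"x":0,"y":0,"z":-0.5,"ax":0,"ay":0.0172,"az":0}]' --newtons 20

```text
time_s: 16.2
tcp_pos: [625.5, 138.3, 113.4]
orientation: [3.139, -0.003, 1.698]
wrist_force: [0.3, 0.2, -0.1]
width: 56.6
finger_force: 0.0
```

Run:
```python
from h import *
st(); to(nest(-98,0,80),Rtool(NTH)); to(nest(-98,0,50),Rtool(NTH))
EPX={(l):None for l in ()}
s=eyes.camera("side"); t=eyes.camera("top")
a=cv2.resize(s[190:290,260:400,::-1],(560,400),interpolation=cv2.INTER_CUBIC)
cv2.imwrite("pics/s5.png",a); cv2.imwrite("pics/t5.png",t[...,::-1])
```

```text
t 16.2 tcp [625.5 138.3 113.4] rpy [ 3.139e+00 -3.000e-03  1.698e+00] F [ 0.3  0.2 -0.1] w 56.6 ff 0.0 q [ 0.08  0.42  1.46  0.    1.26 -0.05]
to [638.6  34.3  80. ] shift [-0.6994 -0.0021  0.2207] turn [ 0.0004 -0.0005 -0.0003] rows>= 2.2
to [638.6  34.3  50. ] shift [-0.7    -0.0026  0.4207] turn [ 0.0004 -0.0005 -0.0003] rows>= 2.5
```

Call:
drive_tool --deltas '[{"x":-0.2,"y":0,"z":0,"ax":0,"ay":0,"az":0},{"x":-0.45,"y":0,"z":0,"ax":0,"ay":0,"az":0},{"x":-0.705,"y":-0.003,"z":0,"ax":0,"ay":0,"az":0},{"x":-0.705,"y":-0.003,"z":0.1,"ax":0,"ay":0,"az":0},{"x":-0.705,"y":-0.003,"z":0.25,"ax":0,"ay":0,"az":0},{"x":-0.705,"y":-0.003,"z":0.35,"ax":0,"ay":0,"az":0},{"x":-0.705,"y":-0.003,"z":0.35,"ax":0,"ay":0,"az":0}]' --jaw 1

```text
time_s: 17.0
tcp_pos: [634.3, 36.4, 54.8]
orientation: [-3.134, -0.004, 1.702]
wrist_force: [-0.3, 0.2, 0.1]
width: 3.8
finger_force: 0.0
```

Run:
```python
from h import *
st(); to(nest(-99,0,50),Rtool(NTH))
s=eyes.camera("side")
cv2.imwrite("pics/s6.png",cv2.resize(s[170:290,260:400,::-1],None,fx=5,fy=5,interpolation=cv2.INTER_CUBIC))
```

```text
t 17.0 tcp [634.3  36.4  54.8] rpy [-3.134 -0.004  1.702] F [-0.3  0.2  0.1] w 3.8 ff 0.0 q [-0.08  0.49  1.5   0.    1.16 -0.21]
to [638.7  33.3  50. ] shift [-0.0243  0.0265  0.0319] turn [-0.0012 -0.0007  0.0003] rows>= 0.1
```

View pics/s6.png

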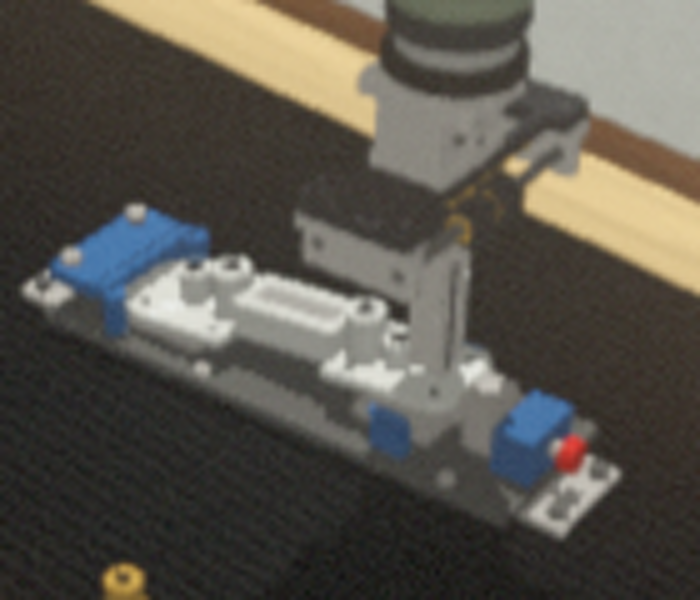

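The picture shows the plate resting toe under the hood and heel on the catch ramp, with the closed fingers over the bare heel. I'll let the arm settle and then press down slowly.

Call:
drive_tool --deltas '[{"x":0,"y":0,"z":0,"ax":0,"ay":0,"az":0},{"x":0,"y":0,"z":0,"ax":0,"ay":0,"az":0},{"x":0,"y":0,"z":0,"ax":0,"ay":0,"az":0}]'

```text
time_s: 17.35
tcp_pos: [638.4, 35.2, 59.8]
orientation: [3.14, -0.003, 1.701]
wrist_force: [-0.2, 0.5, 0.9]
width: 0.4
finger_force: 0.0
```

Run:
```python
from h import *
st(); to(nest(-99,0,48),Rtool(NTH))
```

```text
t 17.35 tcp [638.4  35.2  59.8] rpy [ 3.140e+00 -3.000e-03  1.701e+00] F [-0.2  0.5  0.9] w 0.4 ff 0.0 q [-0.08  0.48  1.49  0.    1.16 -0.21]
to [638.7  33.3  48. ] shift [-0.013   0.0004  0.0787] turn [ 0.0003 -0.0004  0.0001] rows>= 0.2
```

Call:
drive_tool --deltas '[{"x":-0.012,"y":0,"z":0.03,"ax":0,"ay":0,"az":0},{"x":-0.012,"y":0,"z":0.05,"ax":0,"ay":0,"az":0},{"x":-0.012,"y":0,"z":0.065,"ax":0,"ay":0,"az":0},{"x":-0.012,"y":0,"z":0.08,"ax":0,"ay":0,"az":0},{"x":-0.012,"y":0,"z":0.09,"ax":0,"ay":0,"az":0},{"x":-0.012,"y":0,"z":0.1,"ax":0,"ay":0,"az":0}]'

```text
time_s: 17.95
tcp_pos: [639.2, 32.7, 45.9]
orientation: [3.139, -0.002, 1.701]
wrist_force: [-2.2, -0.4, 10.0]
width: 0.5
finger_force: 4.9
```

Call:
drive_tool --deltas '[{"x":0,"y":0,"z":0.01,"ax":0,"ay":0,"az":0},{"x":0,"y":0,"z":0.02,"ax":0,"ay":0,"az":0},{"x":0,"y":0,"z":0.03,"ax":0,"ay":0,"az":0},{"x":0,"y":0,"z":0.03,"ax":0,"ay":0,"az":0}]'

```text
time_s: 18.35
tcp_pos: [639.7, 32.5, 41.7]
orientation: [3.138, -0.001, 1.701]
wrist_force: [-1.3, 0.1, 9.3]
width: 0.5
finger_force: 4.4
```

Call:
drive_tool --deltas '[{"x":0,"y":0,"z":0.015,"ax":0,"ay":0,"az":0},{"x":0,"y":0,"z":0.03,"ax":0,"ay":0,"az":0},{"x":0,"y":0,"z":0.045,"ax":0,"ay":0,"az":0},{"x":0,"y":0,"z":0.045,"ax":0,"ay":0,"az":0}]'

```text
time_s: 18.75
tcp_pos: [637.6, 33.2, 32.2]
orientation: [-3.141, -0.003, 1.7]
wrist_force: [0.3, -0.2, -0.1]
width: 0.4
finger_force: 0.0
```

Call:
drive_tool --deltas '[{"x":0,"y":0,"z":0.01,"ax":0,"ay":0,"az":0},{"x":0,"y":0,"z":0.02,"ax":0,"ay":0,"az":0},{"x":0,"y":0,"z":0.03,"ax":0,"ay":0,"az":0},{"x":0,"y":0,"z":0.03,"ax":0,"ay":0,"az":0}]'

```text
time_s: 19.15
tcp_pos: [637.0, 33.5, 30.2]
orientation: [-3.139, -0.003, 1.701]
wrist_force: [-7.2, -0.1, 16.2]
width: 0.5
finger_force: 7.9
```

The force rose to 16 N at z=30, about 4 mm above flat. I'll look before pressing further.

Run:
```python
from h import *
st()
s=eyes.camera("side");t=eyes.camera("top")
a=cv2.resize(s[195:285,290:390,::-1],(500,450),interpolation=cv2.INTER_CUBIC)
b=cv2.resize(t[205:265,310:380,::-1],(290,250),interpolation=cv2.INTER_CUBIC)
out=np.zeros((450,790,3),np.uint8);out[:,:500]=a;out[:250,500:]=b
cv2.imwrite("pics/s7.png",out)
```

```text
t 19.15 tcp [637.   33.5  30.2] rpy [-3.139e+00 -3.000e-03  1.701e+00] F [-7.2 -0.1 16.2] w 0.5 ff 7.9 q [-0.08  0.52  1.51  0.    1.12 -0.22]
```

View pics/s7.png

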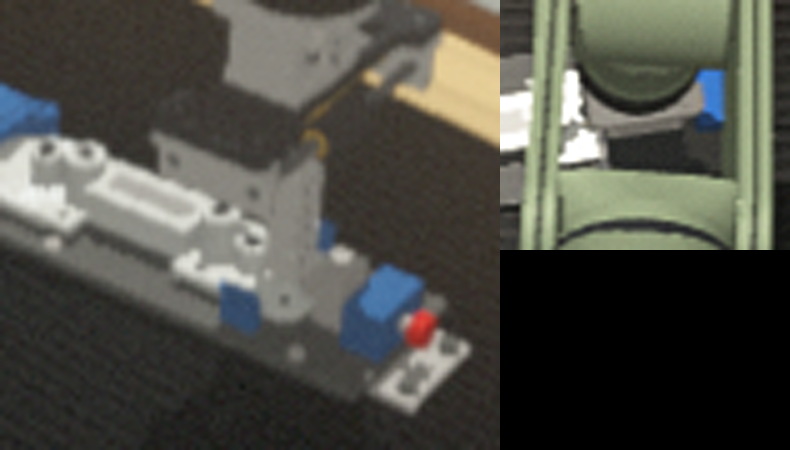

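The view shows the fingers on the heel but does not show what is holding it up. I'll lift off, move aside and measure the plate from the top camera.

Call:
drive_tool --deltas '[{"x":0,"y":0,"z":-0.1,"ax":0,"ay":0,"az":0},{"x":0,"y":0,"z":-0.4,"ax":0,"ay":0,"az":0},{"x":0,"y":0,"z":-0.7,"ax":0,"ay":0,"az":0},{"x":-0.3,"y":0,"z":-0.7,"ax":0,"ay":0,"az":0},{"x":-0.6,"y":0,"z":-0.7,"ax":0,"ay":0,"az":0},{"x":-0.95,"y":0,"z":-0.7,"ax":0,"ay":0,"az":0}]'

```text
time_s: 19.85
tcp_pos: [656.0, -105.9, 132.8]
orientation: [3.141, -0.004, 1.703]
wrist_force: [-0.2, 0.7, 0.5]
width: 0.3
finger_force: 0.0
```

Call:
drive_tool --deltas '[{"x":-0.3,"y":0,"z":0,"ax":0,"ay":0,"az":0},{"x":-0.5,"y":0,"z":0,"ax":0,"ay":0,"az":0},{"x":-0.5,"y":0,"z":0,"ax":0,"ay":0,"az":0}]'

```text
time_s: 20.15
tcp_pos: [665.3, -184.8, 131.5]
orientation: [-3.141, -0.002, 1.696]
wrist_force: [-0.2, 0.2, -0.5]
width: 0.4
finger_force: 0.0
```

```bash
cat > m.py <<'E'
from h import *
st()
ims={n:eyes.camera(n) for n in ("top","side")}
for n in ims: cv2.imwrite(f"pics/m_{n}.png",ims[n][...,::-1])
# boss holes: dark minimum near the predicted seated position, sub-pixel dark-centroid
Rn=Ro.from_euler("z",NTH)
for n in ims:
    g=cv2.cvtColor(ims[n],cv2.COLOR_RGB2GRAY)
    for x,z in ((72,24),(44,32),(-50,32),(-72,20)):
        u=proj(n,nest(x,0,20+z))[0]; c=cv2.resize(cv2.getRectSubPix(g,(13,13),tuple(map(float,u))),None,fx=8,fy=8,interpolation=cv2.INTER_CUBIC)
        c=cv2.GaussianBlur(c,(0,0),5); c[:16]=c[-16:]=255; c[:,:16]=c[:,-16:]=255
        mn,_,loc,_=cv2.minMaxLoc(c); d=(np.array(loc)-51.5)/8
        print(n,x,"pred",u.round(1),"hole off px",d.round(1),"v",mn)
E
python3 m.py
```

```text
t 20.15 tcp [ 665.3 -184.8  131.5] rpy [-3.141e+00 -2.000e-03  1.696e+00] F [-0.2  0.2 -0.5] w 0.4 ff 0.0 q [-0.4   0.51  1.3   0.    1.34 -0.52]
top 72 pred [278.7 239.1] hole off px [-0.2 -0.1] v 82.0
top 44 pred [288.6 237.1] hole off px [-0.1 -0.2] v 91.0
top -50 pred [322.7 232. ] hole off px [-0.2 -0.7] v 89.0
top -72 pred [330.6 231.6] hole off px [-0.2 -0.7] v 78.0
side 72 pred [299.2 224.8] hole off px [ 4.3 -4.4] v 54.0
side 44 pred [306.8 225.7] hole off px [ 3.6 -4.4] v 54.0
side -50 pred [333.5 237.1] hole off px [ 4.1 -4.4] v 58.0
side -72 pred [339.9 243.4] hole off px [ 4.4 -4.4] v 68.0
```

```bash
cat > m2.py <<'E'
from h import *
ims={n:cv2.imread(f"pics/m_{n}.png")[...,::-1].copy() for n in ("top","side")}
def hole(n,P,r=2.6):
    g=cv2.cvtColor(ims[n],cv2.COLOR_RGB2GRAY); u=proj(n,P)[0]
    c=cv2.GaussianBlur(cv2.resize(cv2.getRectSubPix(g,(13,13),tuple(map(float,u))),None,fx=8,fy=8,interpolation=cv2.INTER_CUBIC),(0,0),4)
    yy,xx=np.mgrid[:104,:104]; k=((xx-51.5)**2+(yy-51.5)**2<(8*r)**2).astype(np.uint8)
    mn,_,loc,_=cv2.minMaxLoc(c,mask=k); return u+(np.array(loc)-51.5)/8,mn
for x,z in ((72,24),(44,32),(-50,32),(-72,20)):
    P=nest(x,0,20+z); a,_=hole("top",P); b,v=hole("side",P); p,e=two(a,b); d=p-P
    c,s=np.cos(NTH),np.sin(NTH)
    print(x,"side off",(b-proj("side",P)[0]).round(2),v,"nest d xyz",np.round([c*d[0]+s*d[1],-s*d[0]+c*d[1],d[2]],1),"gap",round(e,1))
h=cv2.cvtColor(ims["side"],cv2.COLOR_RGB2GRAY)
# white (top-face) profile along heel line in top view: nest y scan at plate x=-105, z=26
g=cv2.cvtColor(ims["top"],cv2.COLOR_RGB2GRAY)
for x in (-90,-100,-108):
    ys=np.arange(-40,41,4); print(x,[int(cv2.getRectSubPix(g,(1,1),tuple(map(float,proj("top",nest(x,y,26))[0])))[0,0]) for y in ys])
xs=np.arange(-150,-95,3);print("along",list(zip(xs.tolist(),[int(cv2.getRectSubPix(g,(1,1),tuple(map(float,proj("top",nest(x,6,27))[0])))[0,0]) for x in xs])))
E
python3 m2.py
```

```text
72 side off [-0.31 -0.69] 114.0 nest d xyz [0.5 0.3 2.4] gap 0.5
44 side off [-0.44 -2.56] 133.0 nest d xyz [0.3 1.2 9.4] gap 0.6
-50 side off [ 0.06 -0.81] 124.0 nest d xyz [ 0.7 -1.3  1.7] gap 0.1
-72 side off [-0.19 -0.81] 128.0 nest d xyz [ 0.8 -1.3  1.8] gap 1.3
-90 [69, 62, 178, 255, 254, 254, 254, 254, 254, 254, 254, 254, 253, 254, 254, 254, 255, 206, 80, 95, 91]
-100 [73, 79, 225, 255, 255, 254, 255, 254, 254, 254, 254, 254, 254, 254, 254, 255, 255, 181, 72, 101, 94]
-108 [118, 112, 210, 255, 248, 243, 255, 255, 255, 255, 255, 255, 255, 255, 194, 234, 255, 194, 106, 123, 123]
along [(-150, 118), (-147, 101), (-144, 100), (-141, 176), (-138, 235), (-135, 232), (-132, 220), (-129, 217), (-126, 229), (-123, 215), (-120, 166), (-117, 144), (-114, 182), (-111, 250), (-108, 255), (-105, 255), (-102, 254), (-99, 254), (-96, 254)]
```

The top view now shows the heel flange ending at nest x=-112, with the catch's dark ramp (-114 to -120) over it. That suggests the catch is shut over the heel. I'll check by feeling the heel's height with a light second press.

Run:
```python
from h import *
st(); to(nest(-97,-1.5,110),Rtool(NTH)); to(nest(-97,-1.5,35),Rtool(NTH))
im=cv2.imread("pics/m_side.png")[...,::-1].copy(); g=cv2.cvtColor(im,cv2.COLOR_RGB2GRAY)
# side view: vertical pixel profile through the heel's near (+y) edge and a toe near edge
for l,x,y in (("heel",-95,30),("heel",-50,30),("toe",40,35),("toe",60,35)):
    p=proj("side",nest(x,y-2*(x<0),26))[0]; print(l,x,p.round(1),[int(cv2.getRectSubPix(g,(1,1),(float(p[0]),float(p[1]+k)))[0,0]) for k in range(-5,8)])
```

```text
t 20.25 tcp [ 665.1 -180.3  131.3] rpy [-3.14  -0.005  1.699] F [-0.1  0.2  0.1] w 0.4 ff 0.0 q [-0.39  0.51  1.3   0.    1.34 -0.52]
to [639.9  35.5 110. ] shift [1.4479 0.0183 0.1488] turn [-0.0002 -0.0008 -0.0002] rows>= 4.4
to [639.9  35.5  35. ] shift [1.4455 0.019  0.6488] turn [-0.0002 -0.0008 -0.0002] rows>= 4.8
heel -95 [340.9 255.3] [209, 221, 213, 185, 144, 108, 88, 77, 73, 79, 86, 83, 85]
heel -50 [327.5 249.3] [155, 191, 215, 219, 210, 184, 142, 101, 82, 91, 107, 111, 113]
toe 40 [300.5 239.1] [227, 224, 220, 211, 203, 176, 131, 106, 147, 171, 153, 120, 96]
toe 60 [295.  236.7] [225, 225, 226, 225, 215, 185, 142, 104, 84, 93, 109, 112, 97]
```

Call:
drive_tool --deltas '[{"x":0.3,"y":0,"z":0.05,"ax":0,"ay":0,"az":0},{"x":0.6,"y":0.01,"z":0.1,"ax":0,"ay":0,"az":0},{"x":0.9,"y":0.01,"z":0.14,"ax":0,"ay":0,"az":0},{"x":0.9,"y":0.01,"z":0.14,"ax":0,"ay":0,"az":0}]'

```text
time_s: 20.65
tcp_pos: [646.8, -37.8, 109.9]
orientation: [-3.137, -0.008, 1.709]
wrist_force: [-0.3, -0.2, -0.0]
width: 0.4
finger_force: 0.0
```

Call:
drive_tool --deltas '[{"x":0.3,"y":0,"z":0,"ax":0,"ay":0,"az":0},{"x":0.55,"y":0.01,"z":0,"ax":0,"ay":0,"az":0},{"x":0.55,"y":0.01,"z":0.1,"ax":0,"ay":0,"az":0},{"x":0.55,"y":0.01,"z":0.25,"ax":0,"ay":0,"az":0},{"x":0.55,"y":0.01,"z":0.4,"ax":0,"ay":0,"az":0},{"x":0.55,"y":0.01,"z":0.48,"ax":0,"ay":0,"az":0},{"x":0.55,"y":0.01,"z":0.48,"ax":0,"ay":0,"az":0},{"x":0.55,"y":0.01,"z":0.48,"ax":0,"ay":0,"az":0}]'

```text
time_s: 21.45
tcp_pos: [640.5, 35.9, 40.0]
orientation: [-3.141, -0.003, 1.701]
wrist_force: [-0.2, 0.2, 0.7]
width: 0.2
finger_force: 0.0
```

Run:
```python
from h import *
st(); to(nest(-97,-1.5,28),Rtool(NTH))
```

```text
t 21.45 tcp [640.5  35.9  40. ] rpy [-3.141e+00 -3.000e-03  1.701e+00] F [-0.2  0.2  0.7] w 0.2 ff 0.0 q [-0.08  0.51  1.5   0.    1.13 -0.21]
to [639.9  35.5  28. ] shift [-0.0024 -0.0045  0.0802] turn [-0.     -0.0005  0.0001] rows>= 0.2
```

Call:
drive_tool --deltas '[{"x":-0.002,"y":-0.003,"z":0.02,"ax":0,"ay":0,"az":0},{"x":-0.002,"y":-0.003,"z":0.04,"ax":0,"ay":0,"az":0},{"x":-0.002,"y":-0.003,"z":0.055,"ax":0,"ay":0,"az":0},{"x":-0.002,"y":-0.003,"z":0.06,"ax":0,"ay":0,"az":0},{"x":-0.002,"y":-0.003,"z":0.06,"ax":0,"ay":0,"az":0}]'

```text
time_s: 21.95
tcp_pos: [639.8, 35.8, 30.8]
orientation: [-3.141, -0.003, 1.701]
wrist_force: [0.3, 0.4, 0.7]
width: 0.2
finger_force: 0.0
```

Call:
drive_tool --deltas '[{"x":0,"y":0,"z":0.01,"ax":0,"ay":0,"az":0},{"x":0,"y":0,"z":0.01,"ax":0,"ay":0,"az":0},{"x":0,"y":0,"z":0.01,"ax":0,"ay":0,"az":0}]'

```text
time_s: 22.25
tcp_pos: [640.2, 35.8, 30.3]
orientation: [3.142, -0.003, 1.701]
wrist_force: [-2.5, 0.5, 5.3]
width: 0.5
finger_force: 2.7
```

Run:
```python
from h import *
im={k:cv2.cvtColor(cv2.imread(f"pics/{f}.png"),cv2.COLOR_BGR2GRAY) for k,f in (("t0","top0"),("t","m_top"),("s0","side0"),("s","m_side"))}
def pr(k,P): n="top" if k[0]=="t" else "side"; return [int(cv2.getRectSubPix(im[k],(1,1),tuple(map(float,proj(n,p)[0])))[0,0]) for p in P]
xs=np.arange(-150,-95,2.)
for k in ("t0","t"):
    print(k,"y0",list(zip(xs.astype(int).tolist(),pr(k,[nest(x,3,50) for x in xs]))))
ys=np.arange(-46,-20,1.)
for x in (-112,-70,-60,-48,45,70): print("side far edge",x,pr("s",[nest(x,y,26) for y in ys]))
ys=np.arange(20,46,1.)
for x in (-112,-70,-60,-48,45,70): print("side near edge",x,pr("s",[nest(x,y,26) for y in ys]))
ys=np.r_[np.arange(-42,-22,1.),np.arange(22,42,1.)]
for x in (-112,-70,-60,-48,45,70): print("top edges",x,pr("t",[nest(x,y,26) for y in ys]))
```

```text
t0 y0 [(-150, 116), (-148, 115), (-146, 109), (-144, 118), (-142, 154), (-140, 201), (-138, 226), (-136, 234), (-134, 231), (-132, 230), (-130, 230), (-128, 231), (-126, 232), (-124, 229), (-122, 218), (-120, 187), (-118, 158), (-116, 144), (-114, 146), (-112, 140), (-110, 127), (-108, 116), (-106, 118), (-104, 164), (-102, 208), (-100, 238), (-98, 235), (-96, 233)]
t y0 [(-150, 119), (-148, 117), (-146, 114), (-144, 125), (-142, 160), (-140, 204), (-138, 227), (-136, 235), (-134, 233), (-132, 231), (-130, 231), (-128, 230), (-126, 232), (-124, 232), (-122, 222), (-120, 190), (-118, 160), (-116, 145), (-114, 152), (-112, 206), (-110, 240), (-108, 255), (-106, 255), (-104, 254), (-102, 254), (-100, 254), (-98, 254), (-96, 254)]
side far edge -112 [110, 126, 141, 154, 164, 172, 180, 186, 188, 190, 190, 191, 191, 191, 191, 191, 191, 191, 192, 192, 191, 190, 190, 189, 188, 185]
side far edge -70 [66, 66, 66, 67, 70, 75, 82, 92, 104, 118, 136, 153, 167, 181, 194, 205, 209, 213, 215, 216, 216, 215, 214, 213, 211, 209]
side far edge -60 [56, 57, 59, 60, 61, 67, 74, 85, 98, 113, 129, 146, 16
[... 1932 characters left out ...]
242, 196, 139, 82, 82, 87, 93, 106, 117, 125, 124, 123, 123, 123]
top edges -48 [123, 123, 123, 121, 118, 115, 119, 131, 144, 171, 208, 244, 255, 255, 254, 251, 247, 242, 243, 245, 248, 252, 255, 255, 255, 239, 211, 181, 142, 101, 62, 79, 100, 120, 123, 125, 126, 124, 122, 121]
top edges 45 [122, 121, 119, 122, 156, 192, 224, 236, 248, 255, 254, 254, 253, 250, 248, 248, 250, 254, 255, 255, 255, 255, 255, 254, 253, 252, 253, 254, 255, 255, 255, 242, 227, 208, 157, 106, 70, 86, 103, 117]
top edges 70 [120, 116, 112, 125, 138, 155, 192, 229, 255, 255, 255, 255, 255, 255, 255, 254, 254, 254, 254, 255, 254, 254, 254, 254, 254, 255, 255, 255, 255, 255, 255, 255, 254, 199, 143, 96, 92, 90, 96, 112]
```

The catch is exactly where it was when empty, so it is shut, and the heel flange disappears under its nose. To check the fingertip's height reading, I'll touch the toe flange too and compare it with the heel.

Call:
drive_tool --deltas '[{"x":0,"y":0,"z":-0.1,"ax":0,"ay":0,"az":0},{"x":0,"y":0,"z":-0.3,"ax":0,"ay":0,"az":0},{"x":0.2,"y":0.05,"z":-0.35,"ax":0,"ay":0,"az":0},{"x":0.5,"y":0.1,"z":-0.35,"ax":0,"ay":0,"az":0},{"x":0.8,"y":0.157,"z":-0.35,"ax":0,"ay":0,"az":0},{"x":0.98,"y":0.157,"z":-0.35,"ax":0,"ay":0,"az":0},{"x":0.98,"y":0.157,"z":-0.35,"ax":0,"ay":0,"az":0},{"x":0.98,"y":0.157,"z":-0.35,"ax":0,"ay":0,"az":0}]'

```text
time_s: 23.05
tcp_pos: [644.3, 184.9, 82.7]
orientation: [3.141, -0.003, 1.702]
wrist_force: [0.7, -1.1, -0.6]
width: 0.5
finger_force: 0.0
```

Run:
```python
from h import *
st(); to(nest(58,-25,32),Rtool(NTH))
```

```text
t 23.05 tcp [644.3 184.9  82.7] rpy [ 3.141e+00 -3.000e-03  1.702e+00] F [ 0.7 -1.1 -0.6] w 0.5 ff 0.0 q [0.15 0.52 1.39 0.   1.23 0.02]
to [643.2 192.2  32. ] shift [ 0.0489 -0.0009  0.3381] turn [ 0.     -0.0004  0.0003] rows>= 1.0
```

Call:
drive_tool --deltas '[{"x":0.045,"y":0,"z":0.1,"ax":0,"ay":0,"az":0},{"x":0.045,"y":0,"z":0.2,"ax":0,"ay":0,"az":0},{"x":0.045,"y":0,"z":0.29,"ax":0,"ay":0,"az":0},{"x":0.045,"y":0,"z":0.32,"ax":0,"ay":0,"az":0},{"x":0.045,"y":0,"z":0.32,"ax":0,"ay":0,"az":0},{"x":0.045,"y":0,"z":0.32,"ax":0,"ay":0,"az":0}]'

```text
time_s: 23.65
tcp_pos: [643.6, 191.0, 34.2]
orientation: [-3.141, -0.003, 1.7]
wrist_force: [0.4, 0.9, 0.0]
width: 0.4
finger_force: 0.0
```

Call:
drive_tool --deltas '[{"x":0,"y":0,"z":0.01,"ax":0,"ay":0,"az":0},{"x":0,"y":0,"z":0.02,"ax":0,"ay":0,"az":0},{"x":0,"y":0,"z":0.025,"ax":0,"ay":0,"az":0},{"x":0,"y":0,"z":0.025,"ax":0,"ay":0,"az":0}]'

```text
time_s: 24.05
tcp_pos: [643.3, 191.4, 30.6]
orientation: [-3.141, -0.003, 1.701]
wrist_force: [1.2, 0.1, -0.9]
width: 0.7
finger_force: 0.0
```

Call:
drive_tool --deltas '[{"x":0,"y":0,"z":0.01,"ax":0,"ay":0,"az":0},{"x":0,"y":0,"z":0.01,"ax":0,"ay":0,"az":0}]'

```text
time_s: 24.25
tcp_pos: [643.5, 191.4, 30.3]
orientation: [-3.141, -0.003, 1.701]
wrist_force: [-1.3, -0.5, 5.6]
width: 0.4
finger_force: 2.5
```

Call:
drive_tool --deltas '[{"x":0,"y":0,"z":0.01,"ax":0,"ay":0,"az":0},{"x":0,"y":0,"z":0.01,"ax":0,"ay":0,"az":0}]'

```text
time_s: 24.45
tcp_pos: [643.6, 191.4, 30.3]
orientation: [-3.141, -0.003, 1.701]
wrist_force: [-5.5, -1.2, 10.7]
width: 0.6
finger_force: 5.4
```

Call:
drive_tool --deltas '[{"x":0,"y":0,"z":0.01,"ax":0,"ay":0,"az":0},{"x":0,"y":0,"z":0.01,"ax":0,"ay":0,"az":0}]'

```text
time_s: 24.65
tcp_pos: [643.6, 191.5, 30.2]
orientation: [-3.141, -0.003, 1.701]
wrist_force: [-7.3, -1.4, 17.2]
width: 0.4
finger_force: 8.4
```

The toe flange and the heel give the same contact height (30.3). The plate is therefore flat, the catch is shut over the heel, and the 4 mm is just a fingertip offset. Retreating.

Call:
drive_tool --deltas '[{"x":0,"y":0,"z":-0.15,"ax":0,"ay":0,"az":0},{"x":0,"y":0,"z":-0.45,"ax":0,"ay":0,"az":0},{"x":0,"y":0,"z":-0.75,"ax":0,"ay":0,"az":0},{"x":-0.3,"y":0,"z":-0.9,"ax":0,"ay":0,"az":0},{"x":-0.6,"y":0,"z":-0.9,"ax":0,"ay":0,"az":0},{"x":-0.95,"y":0,"z":-0.9,"ax":0,"ay":0,"az":0}]'

```text
time_s: 25.25
tcp_pos: [662.7, 51.7, 162.9]
orientation: [3.138, -0.003, 1.703]
wrist_force: [0.7, -0.8, -0.5]
width: 0.5
finger_force: 0.0
```

Call:
drive_tool --deltas '[{"x":-0.3,"y":0,"z":0,"ax":0,"ay":0,"az":0},{"x":-0.6,"y":0,"z":0,"ax":0,"ay":0,"az":0},{"x":-0.95,"y":0,"z":0,"ax":0,"ay":0,"az":0},{"x":-0.95,"y":0,"z":0,"ax":0,"ay":0,"az":0}]'

```text
time_s: 25.65
tcp_pos: [680.4, -96.1, 160.2]
orientation: [3.141, -0.0, 1.694]
wrist_force: [0.0, 0.6, 1.4]
width: 0.6
finger_force: 0.0
```

Call:
drive_tool --deltas '[{"x":-0.3,"y":0,"z":0,"ax":0,"ay":0,"az":0},{"x":-0.6,"y":0,"z":0,"ax":0,"ay":0,"az":0},{"x":-0.6,"y":0,"z":0,"ax":0,"ay":0,"az":0},{"x":-0.6,"y":0,"z":0,"ax":0,"ay":0,"az":0},{"x":-0.6,"y":0,"z":0,"ax":0,"ay":0,"az":0}]'

```text
time_s: 26.15
tcp_pos: [691.6, -176.7, 159.6]
orientation: [-3.141, -0.004, 1.702]
wrist_force: [-0.4, -0.8, 0.3]
width: 0.3
finger_force: 0.0
```

```bash
python3 m.py | grep -v side
python3 - <<'E'
from h import *
st()
a=cv2.imread("pics/top0.png")[...,::-1].copy();b=cv2.imread("pics/m_top.png")[...,::-1].copy()
g=cv2.cvtColor(b,cv2.COLOR_RGB2GRAY);xs=np.arange(-124,-104,2.)
print("catch",[int(cv2.getRectSubPix(g,(1,1),tuple(map(float,proj("top",nest(x,3,50))[0])))[0,0]) for x in xs])
for n,lo,hi,bx in (("adapters",(5,120,80),(30,255,255),(320,300,390,325)),("tin",(0,120,80),(35,255,255),(230,290,280,345)),("wrench",(0,0,110),(180,60,255),(490,255,530,330)),("capsule",(100,120,60),(125,255,255),(400,165,440,210))):
    print(n,[[cv2.boundingRect(c) for c in blobs(i,lo,hi,bx,15)[1]] for i in (a,b)])
E
```

```text
t 26.15 tcp [ 691.6 -176.7  159.6] rpy [-3.141 -0.004  1.702] F [-0.4 -0.8  0.3] w 0.3 ff 0.0 q [-0.37  0.53  1.2   0.    1.41 -0.5 ]
top 72 pred [278.7 239.1] hole off px [-0.1  0.1] v 78.0
top 44 pred [288.6 237.1] hole off px [-0.1 -0.1] v 91.0
top -50 pred [322.7 232. ] hole off px [-0.3 -0.6] v 89.0
top -72 pred [330.6 231.6] hole off px [-0.1 -0.7] v 78.0
t 26.25 tcp [ 691.7 -176.4  159.9] rpy [-3.141 -0.004  1.703] F [ 0.3 -0.1 -0.4] w 0.6 ff 0.0 q [-0.37  0.53  1.2   0.    1.41 -0.5 ]
catch [232, 222, 191, 160, 146, 152, 204, 239, 255, 255]
adapters [[(334, 310, 11, 10), (369, 311, 10, 10)], [(334, 310, 11, 10), (369, 311, 10, 10)]]
tin [[(237, 326, 9, 10), (237, 300, 9, 9)], [(257, 313, 10, 9), (237, 326, 9, 10), (237, 300, 9, 9)]]
wrench [[(496, 267, 24, 57)], [(496, 267, 24, 57)]]
capsule [[(407, 174, 26, 27)], [(407, 175, 12, 25)]]
```

```bash
python3 -c "
from workcell import env
print(env.job_done())"
```

```text
the job is handed in; nothing more can be done
None
```

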